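# Load the sample cell from behind the accessories

### The arm

A 7-joint arm with a two-finger parallel gripper is mounted at the origin on the work surface. World frame = base frame: x ahead of the robot, y to its left, z up, the work surface at z = 0. Lengths are in m, angles in rad, forces in N, time in s.
With the tool pointing down it reaches from about 0.35 to 0.9 m from the base axis. Payload 8.1 kg.
Tool frame: the origin (TCP) lies midway between the tips of the shut fingers; the grasp point (between the pads) lies 19 mm behind it (arm.pinch_z is the distance from the TCP to the grasp point, in m); z points along the fingers, y is the direction in which the jaws open and shut (so a half turn about z gives the same grasp; the last joint's range is limited). The gripper opens to 92 mm and grips with 3 to 60 N. Pads are 19 mm wide; open, the fingers measure 130 mm over their backs; the gripper's body (75 mm by 190 mm) begins 47 mm behind the grasp point.
Start: joints at [-1.452, 0.434, 0.025, 1.573, -0.012, 1.134, -0.075], TCP at [0.138, 0.61, 0.188] pointing down, gripper open.
Joint ranges: [-2.62, 2.62], [-0.44, 2.09], [-1.27, 1.32], [0.08, 2.57], [-1.32, 4.46], [0.12, 2], [-2.74, 2.74]. Speed limits (rad/s): [2.22, 2.22, 3.01, 3.01, 3.14, 3.14, 3.14].

### API

Orientations are given as a rotation vector (axis times angle).
In Python, from cell import arm, eyes gives the robot as it stands.
- The arm moves only by the tool apply_moves, never from a script. Its argument "targets" is one flat list of numbers, 5 for each row, row after row: the closure, from 0 (fully open) to 1 (shut), then the shift along the tool's x, y, z each as a share of 40 cm, from -1 to 1, then the turn about the tool's z as a share of pi/2 rad, from -1 to 1. A call has 1 to 20 rows; each row shifts and turns the commanded pose from where the row before left it, along the tool's axes as they then stand; what a row does not reach is not made up. A row lasts 1/8 s, in which the tool goes at most 62.5 mm and 10.7 degrees, less where a joint would pass 70% of its speed; a pose out of reach is approached as far as the arm can. A call with a number of a shift or a turn outside -1 to 1 is refused whole. A call with a gripper value outside its range is refused whole. The fingers move at their own pace and stop on an object; "grip_force" is the grip in N (left out, the last holds). Time passes only in rows, so rows that do not move let the fingers close. It gives the time, the measured TCP pose, the force and the opening at its end, in the units of the state.
- arm.observe(): the state, without advancing time (a new reading comes with each control period).
- eyes.get_image(name): name is "scene" or "top"; returns the picture (400x640x3 uint8, red, green, blue); there is no depth.
- eyes.camera_params(name): a dict with "camera_matrix" (3x3 intrinsics, pixels), "distortion" ([k1, k2, p1, p2, k3] as OpenCV has them; the pictures are not rectified), "xyz" and "attitude" of the camera in the world. Camera axes: x right, y down, z forward; pixel columns grow to the right and rows downward; lengths in m; the calibration is good to about 2 mm. A picture is of the moment at which its call begins. camera_params takes no time and is no camera call.
- arm.sign_off(): hands the job in, once; it reports no verdict.
The state is a dict: "clock": time; "joints": joint angles; "dq": joint speeds; "joint_efforts": joint torques, N m; "position": TCP position; "ee_rot": TCP orientation; "force": force on the tool from outside, world axes, zero at the start; "ft_torque": the same for the moment, N m; "width": opening from 0.0 (shut) to 1.0 (fully open).
Only numpy, scipy, OpenCV 4.12 (cv2) and the standard library are available. Lean on these libraries where they do the work, as an engineer would, in place of code of your own. Each camera call takes 0.05 s, during which the arm holds its last target.

### The job

The steel sample cell at the rear of the accessory tray is hemmed in: first stand the drying cartridge, the amber bottle and the lens tube all on the black rubber mat, and only then take the cell and seat it flat in the round nest of the sample station. With the cell loaded, put the three others back upright, each on the very ring of the tray that it came from. Keep all four upright throughout, and leave the beaker and the tin where they are.

Things in the scene. Friction and masses are not known exactly. Their poses are not given: they have to be found in the camera images.
- cell_center (a point): sample cell: the low plain steel cylinder, 40 mm diameter, 44 mm high, standing upright at the rear of the tray near the rail, hemmed in by the three taller things. This point is its centre, 22 mm above its underside; z up when upright.
- cartridge_center (a point): drying cartridge: sealed tan-brown tube, 38 mm diameter, between two ribbed white end caps each 18 mm high, the lower one 46 mm, the upper one 38 mm in diameter; 100 mm high in all, standing upright. This point is its centre, 50 mm above its underside; z up.
- bottle_center (a point): amber glass bottle with a pale label band and a black cap: straight body 46 mm diameter up to 68 mm, then a shoulder and a cap of 30 mm diameter; 94 mm high in all, standing upright. This point is half-way up, 47 mm above its underside; z up.
- tube_center (a point): black lens tube: a 36 mm diameter barrel with five cooling fins of 48 mm diameter round its lowest 35 mm; 96 mm high in all, standing upright. This point is half-way up, 48 mm above its underside; z up.
- tray: white accessory tray, fixed to the bench: plate 160 (x) by 180 (y) by 8 mm thick with a 20 mm high, 6 mm thick aluminium rail along its rear (+x) edge. Origin at the centre of its underside. Thin dark rings printed on it mark the places: one ring at x 30, y +58 mm, one at x 30, y -58 mm, one at x -30, y 0 (each with one of the three tall things at the start, which one where differs), and the cell's smaller ring at x 30, y 0.
- mat: black rubber parking mat, fixed to the bench, 170 by 170 mm and 4 mm thick, empty at the start, on the left or the right of the tray. Origin at the centre of its underside, x and y along its edges.
- nest (a point): the round nest of the sample station, a fixed white block 150 by 150 mm and 20 mm high on the other side of the tray. The nest is an aluminium cup of 64 mm inner diameter with a lip 4 mm high and 4 mm thick. This point is the centre of its flat floor, 25 mm above the bench. A strip with two small black knobs, at most 38 mm above the bench, lies 52 to 72 mm from the nest's centre on the +x side.
- beaker_center (a point): bystander: empty glass beaker, 60 mm across, 68 mm high, behind the work area. This point is its centre, 34 mm above its underside.
- tin_center (a point): bystander: round aluminium tin, 68 mm across, 30 mm high, behind the work area. This point is its centre, 15 mm above its underside.
Mind the look-alikes: they are no part of the job. What is shaped like the part that bears tube_center but blue or purple is not meant.

How it is judged:
By the outcome, as a careful person would: the job done as asked, in the order asked, and still so for the second after the job is handed in, with the robot touching nothing.
It also fails if it takes over 136 s, if anything falls off the work surface, if the arm or the gripper's body presses on something with over 40 N, if the wrist force passes 120 N, or if a joint passes its speed limit or range.

## Working session

There is one attempt and no reset: what is moved stays moved. The work goes in short steps, Python scripts to look and compute and a tool call to move; the robot and the scene stay as the last step left them, time stands still between calls to the robot, and variables do not carry over. Pictures are saved under pics/ and viewed, and the job is handed in when it is done.

Besides the shell and the picture viewer there is one more tool, called after "Request:" as name(argument=value, ...) on one line, values as JSON. apply_moves: Moves the arm, as the interface text tells. Its arguments: {"type":"object","properties":{"targets":{"type":"array"},"grip_force":{"type":"number"}},"required":["targets"]}

```bash
mkdir -p pics; ls
python3 - <<'E'
from cell import arm, eyes
import cv2
print(arm.observe(), arm.pinch_z)
for n in("scene","top"):
    print(eyes.camera_params(n))
    cv2.imwrite(f"pics/{n}0.png",eyes.get_image(n)[...,::-1])
E
```

```text
pics
{'clock': 0.0, 'joints': array([-1.45160391,  0.43521071,  0.02497146,  1.57407662, -0.01161055,
        1.13400503, -0.0750858 ]), 'dq': array([-0.00025385,  0.00047629,  0.00044557,  0.000584  ,  0.00199619,
       -0.00087798, -0.00034982]), 'joint_efforts': array([ 4.43305216e-04, -6.67854238e+01,  9.84874964e-01, -3.14471912e+01,
       -6.07854431e-02,  4.27996670e-02,  1.61132607e-04]), 'position': array([0.13741838, 0.60912745, 0.18706054]), 'ee_rot': array([-3.47763689e-01, -3.12224259e+00,  2.44106741e-03]), 'force': array([-0.40003669,  0.36048549, -0.29749993]), 'ft_torque': array([-0.0111726 ,  0.03280319, -0.04171063]), 'width': 1.000851222549415} 0.0188
{'camera_matrix': array([[445.79206527,   0.        , 321.91928792],
       [  0.        , 445.79206527, 201.18001193],
       [  0.        ,   0.        ,   1.        ]]), 'distortion': array([-0.10075447,  0.        ,  0.        ,  0.        ,  0.        ]), 'xyz': array([ 1.18587047, -0.4678214 ,  0.57792519]), 'attitude': array([-1.94913977, -1.00104254,  0.51382476])}
{'camera_matrix': array([[370.66934352,   0.        , 323.02207261],
       [  0.        , 370.66934352, 199.12052598],
       [  0.        ,   0.        ,   1.        ]]), 'distortion': array([-0.0517401,  0.       ,  0.       ,  0.       ,  0.       ]), 'xyz': array([0.43428902, 0.01112634, 0.9464951 ]), 'attitude': array([-2.13725733,  2.17689148, -0.1709341 ])}
```

View pics/scene0.png

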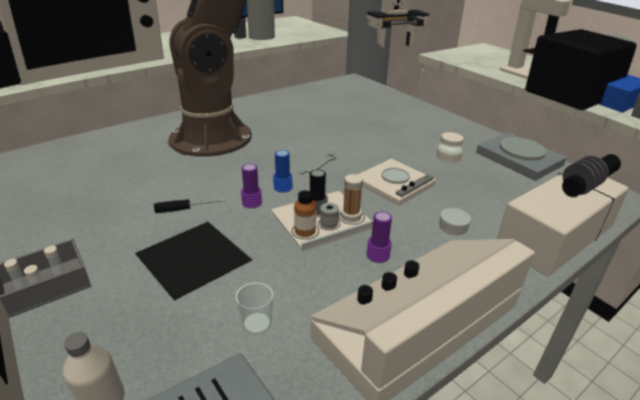

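View pics/top0.png

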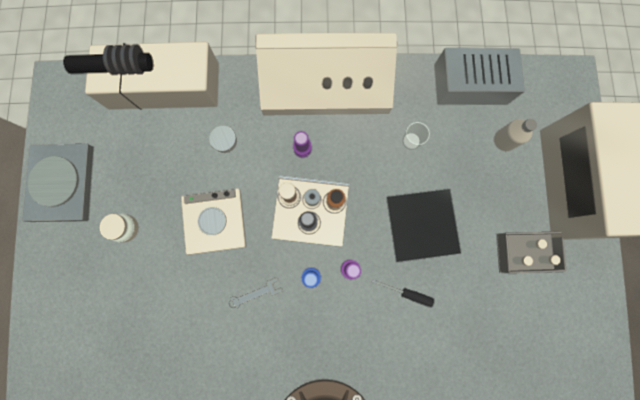

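```bash
cat > h.py <<'E'
import numpy as np, cv2
from cell import arm, eyes
def P(n):
    c=eyes.camera_params(n); R=cv2.Rodrigues(c['attitude'])[0]; return c['camera_matrix'],c['distortion'],R,c['xyz']
def proj(n,p):
    K,d,R,t=P(n); return cv2.projectPoints(np.atleast_2d(p).astype(float),cv2.Rodrigues(R.T)[0],-R.T@t,K,d)[0].reshape(-1,2)
def unproj(n,uv,z):
    K,d,R,t=P(n); q=cv2.undistortPoints(np.array(uv,float).reshape(-1,1,2),K,d).reshape(-1,2)
    r=np.c_[q,np.ones(len(q))]@R.T
    return t+r*((z-t[2])/r[:,2])[:,None]
def crop(n,x0,y0,x1,y1,f,name,im=None):
    im=eyes.get_image(n) if im is None else im
    c=cv2.resize(im[y0:y1,x0:x1],None,fx=f,fy=f,interpolation=cv2.INTER_CUBIC)
    cv2.imwrite(f"pics/{name}.png",c[...,::-1])
E
python3 - <<'E'
from h import *
print(proj("top",[[.138,.61,.188],[0,0,0],[.5,.0,0]]),proj("scene",[[.138,.61,.188],[0,0,0]]))
im=cv2.imread("pics/top0.png")[...,::-1]
crop("top",265,160,365,255,8,"t1",im)
crop("top",375,180,475,270,8,"t2",im)
crop("top",170,180,260,260,8,"t3",im)
im=cv2.imread("pics/scene0.png")[...,::-1]
crop("scene",260,140,400,260,5,"s1",im)
E
```

```text
[[ 19.65807485 404.23792825]
 [324.54236705 431.68006251]
 [320.63291713 225.35610372]] [[393.32759419  58.17629596]
 [209.99182339 138.05162919]]
```

View pics/t1.png

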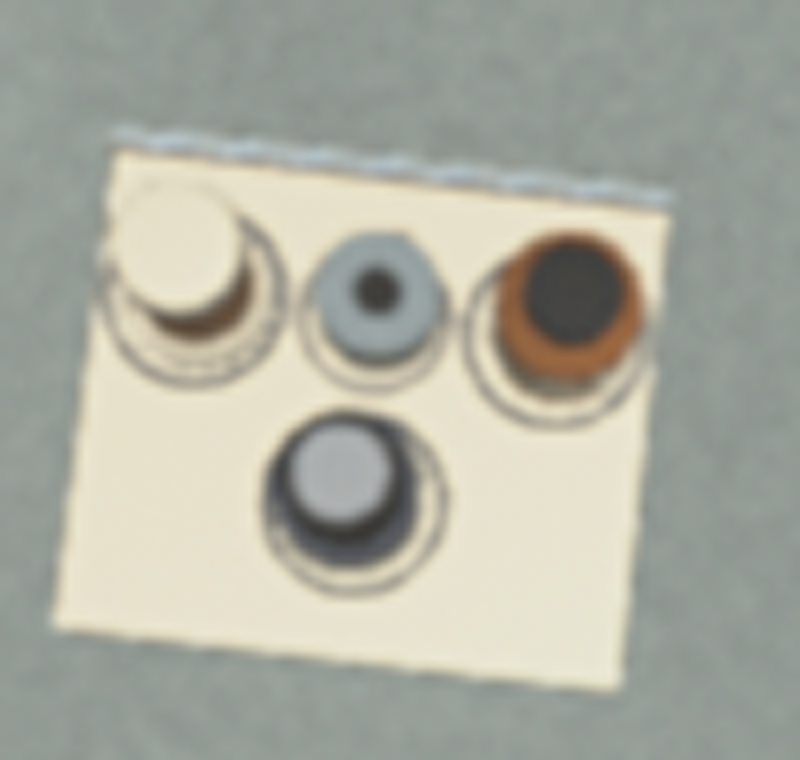

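View pics/t2.png

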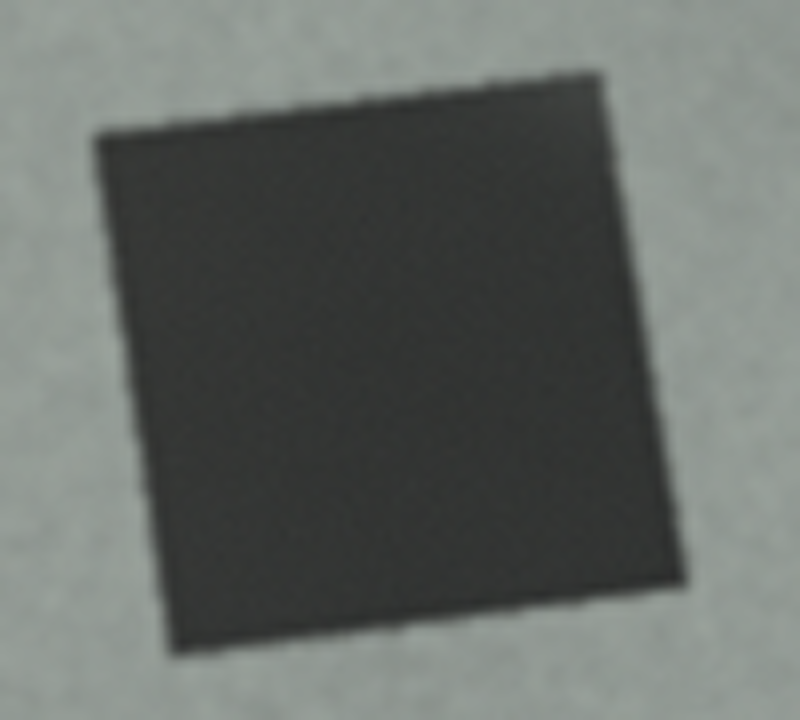

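View pics/t3.png

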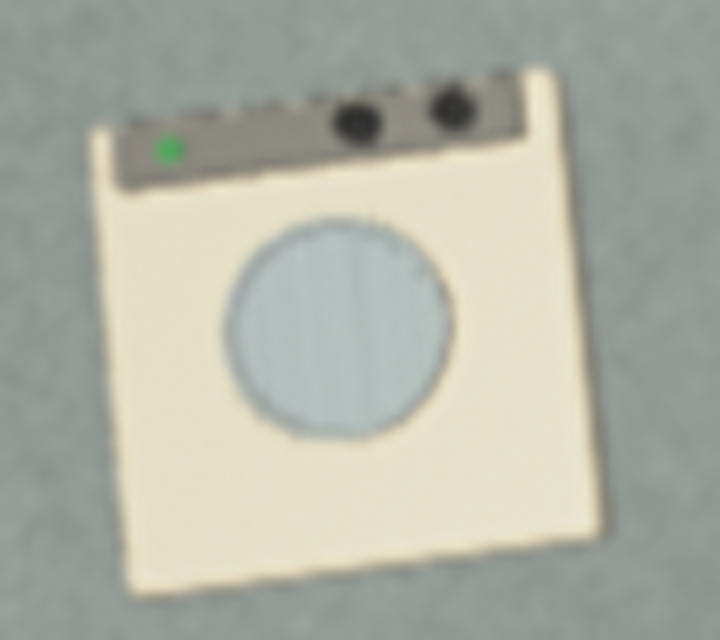

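View pics/s1.png

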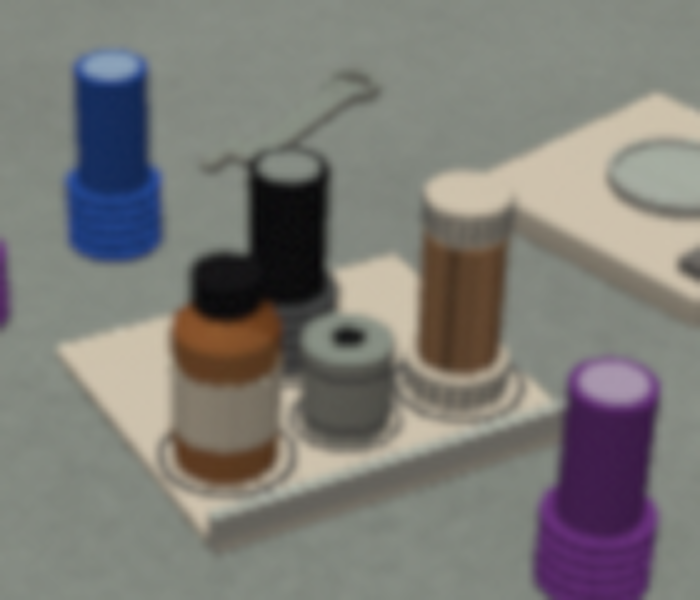

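Run:
```python
from h import *
from scipy.optimize import least_squares
f=lambda x0,y0,a:[(x0+(u+.5)/8-.5,y0+(v+.5)/8-.5) for u,v in a]
T=lambda a:f(265,160,a)
pts=unproj("top",T([(53,628),(620,690),(559,334),(375,316),(196,293),(355,504)]),.008)
print(pts.round(4))
loc=np.array([[-80,90],[-80,-90],[30,-58],[30,0],[30,58],[-30,0]])/1000
def res(p):
    c,s=np.cos(p[2]),np.sin(p[2]); return (loc@np.array([[c,s],[-s,c]])+p[:2]-pts[:,:2]).ravel()
r=least_squares(res,[.55,0,0]); print("tray",r.x,(r.fun*1000).round(1))
c,s=np.cos(r.x[2]),np.sin(r.x[2]);print("rings bottle cell cart tube",(loc[2:]@np.array([[c,s],[-s,c]])+r.x[:2]).round(4))
for n,p,z in(("cart",(178,249),.108),("cell",(380,292),.052),("bottle",(574,294),.102),("tube",(342,473),.104)):
    print(n,unproj("top",T([p]),z).round(4))
m=unproj("top",f(375,180,[(97,135),(601,75),(687,584),(172,655)]),.004);print("mat",m.round(4),m.mean(0), np.linalg.norm(m-np.roll(m,1,0),axis=1))
print("nest",unproj("top",f(170,180,[(340,327)]),.028))
st=unproj("top",f(170,180,[(93,130),(555,70),(601,535),(132,595)]),.020);print(st.round(4),st.mean(0))
print("scene check")
import json
for n,p,z in(("cart",(468,192),.108),("cell",(348,335),.052),("bottle",(227,275),.102),("tube",(291,167),.104)):
    print(n,unproj("scene",[(260+(p[0]+.5)/5-.5,140+(p[1]+.5)/5-.5)],z).round(4))
print("lookalikes/bystanders", unproj("top",[(311,274),(351,267),(302,138)],.096).round(3), unproj("top",[(222,138)],.03), unproj("top",[(412,142)],0), "lamp",unproj("top",[(117,227)],.05))
```

```text
[[ 0.4697  0.1252  0.008 ]
 [ 0.4469 -0.0529  0.008 ]
 [ 0.5603 -0.0363  0.008 ]
 [ 0.5671  0.0223  0.008 ]
 [ 0.5755  0.0794  0.008 ]
 [ 0.5071  0.0296  0.008 ]]
tray [ 0.53761046  0.02574485 -0.12897777] [ 0.2  0.1 -0.2 -0.3 -0.4  0.7  0.3 -0.5 -0.7 -0.   0.8  0. ]
rings bottle cell cart tube [[ 0.5599 -0.0356]
 [ 0.5674  0.0219]
 [ 0.5748  0.0794]
 [ 0.5079  0.0296]]
cart [[0.5733 0.0772 0.108 ]]
cell [[0.5682 0.0202 0.052 ]]
bottle [[ 0.5592 -0.0362  0.102 ]]
tube [[0.5085 0.0313 0.104 ]]
mat [[ 0.5712 -0.1719  0.004 ]
 [ 0.5881 -0.3384  0.004 ]
 [ 0.4232 -0.3556  0.004 ]
 [ 0.4049 -0.1887  0.004 ]] [ 0.4968417 -0.263645   0.004    ] [0.16710716 0.16738815 0.16586812 0.16784719]
nest [[0.5149168 0.2695819 0.028    ]]
[[0.5794 0.3518 0.02  ]
 [0.596  0.2053 0.02  ]
 [0.4496 0.1895 0.02  ]
 [0.4334 0.335  0.02  ]] [0.51460846 0.27040243 0.02      ]
scene check
cart [[0.5733 0.0796 0.108 ]]
cell [[0.5657 0.0239 0.052 ]]
bottle [[ 0.5626 -0.0368  0.102 ]]
tube [[0.5083 0.0342 0.104 ]]
lookalikes/bystanders [[ 0.384  0.025  0.096]
 [ 0.398 -0.066  0.096]
 [ 0.701  0.042  0.096]] [[0.72567566 0.24855449 0.03      ]] [[ 0.71685415 -0.24702788  0.        ]] lamp [[0.50058476 0.49656446 0.05      ]]
```

Request:
apply_moves(targets=[0.2, 0, 0, 0, 0.105, 0.2, 0, 0, 0, 0.105, 0.2, 0, 0, 0, 0.105, 0.2, 0, 0, 0, 0.105, 0.2, 0, 0, 0, 0.105, 0.2, 0, 0, 0, 0.105, 0.2, 0, 0, 0, 0.105, 0.2, 0, 0, 0, 0.105, 0.2, 0, 0, 0, 0.1, 0.2, 0, 0, 0, 0], grip_force=30)

```text
clock: 1.35
position: [0.1373, 0.6095, 0.1874]
ee_rot: [2.357, 2.076, -0.001]
force: [-0.1, -0.3, -1.4]
width: 0.798
```

```bash
cat >> h.py <<'E'
def delta(tgt):
    o=arm.observe(); R=cv2.Rodrigues(o['ee_rot'])[0]
    d=R.T@(np.array(tgt)-o['position'])
    print("t",round(o['clock'],2),"pos",o['position'].round(4),"w",round(o['width'],3),"F",o['force'].round(1),"jawdeg",round(np.degrees(np.arctan2(R[1,1],R[0,1])),2),"tilt",np.degrees(np.arccos(-R[2,2])).round(2),"j",o['joints'].round(2))
    print("need shares",(d/.4).round(4))
E
python3 -c "
from h import *
delta([.5599,-.0359,.188])"
```

```text
t 1.35 pos [0.1373 0.6095 0.1874] w 0.798 F [-0.1 -0.3 -1.4] jawdeg -7.25 tilt 0.05 j [-1.68  0.44  0.36  1.59 -0.17  1.13 -1.41]
need shares [-1.4673e+00  1.2515e+00  1.0000e-04]
```

Request:
apply_moves(targets=[0.2, -0.0917, 0.0782, 0, 0, 0.2, -0.0917, 0.0782, 0, 0, 0.2, -0.0917, 0.0782, 0, 0, 0.2, -0.0917, 0.0782, 0, 0, 0.2, -0.0917, 0.0782, 0, 0, 0.2, -0.0917, 0.0782, 0, 0, 0.2, -0.0917, 0.0782, 0, 0, 0.2, -0.0917, 0.0782, 0, 0, 0.2, -0.0917, 0.0782, 0, 0, 0.2, -0.0917, 0.0782, 0, 0, 0.2, -0.0917, 0.0782, 0, 0, 0.2, -0.0917, 0.0782, 0, 0, 0.2, -0.0917, 0.0782, 0, 0, 0.2, -0.0917, 0.0782, 0, 0, 0.2, -0.0917, 0.0782, 0, 0, 0.2, -0.0917, 0.0782, 0, 0, 0.2, 0, 0, 0, 0, 0.2, 0, 0, 0, 0])

```text
clock: 3.6
position: [0.5588, -0.0358, 0.1874]
ee_rot: [-2.356, -2.077, 0.001]
force: [-1.1, 0.1, -0.1]
width: 0.8
```

```bash
python3 -c "
from h import *
delta([.5599,-.0359,.045])"
```

```text
t 3.6 pos [ 0.5588 -0.0358  0.1874] w 0.8 F [-1.1  0.1 -0.1] jawdeg -7.19 tilt 0.06 j [-0.55  0.38  0.71  1.78 -0.28  1.09  0.13]
need shares [-0.      0.0032  0.3561]
```

Request:
apply_moves(targets=[0.2, 0, 0.003, 0.07, 0, 0.2, 0, 0, 0.07, 0, 0.2, 0, 0, 0.07, 0, 0.2, 0, 0, 0.07, 0, 0.2, 0, 0, 0.046, 0, 0.2, 0, 0, 0.03, 0, 0.2, 0, 0, 0, 0, 0.5, 0, 0, 0, 0, 1, 0, 0, 0, 0, 1, 0, 0, 0, 0, 1, 0, 0, 0, 0, 1, 0, 0, 0, 0, 1, 0, 0, 0, 0])

```text
clock: 5.22
position: [0.5604, -0.0363, 0.0455]
ee_rot: [-2.359, -2.075, -0.0]
force: [-0.7, 0.7, 1.6]
width: 0.317
```

```bash
python3 -c "
from h import *
delta([.5599,-.0359,.045])
crop('scene',260,120,400,260,5,'s2')"
```

```text
t 5.22 pos [ 0.5604 -0.0363  0.0455] w 0.317 F [-0.7  0.7  1.6] jawdeg -7.31 tilt 0.0 j [-0.46  0.55  0.61  1.92 -0.43  0.8   0.26]
need shares [ 0.0008 -0.0014  0.0012]
```

View pics/s2.png

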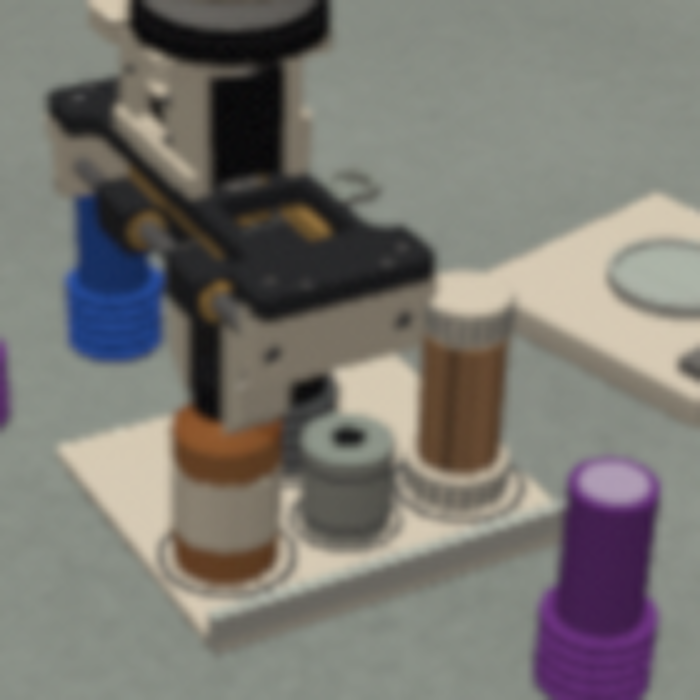

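```bash
python3 -c "
from h import *
p=arm.observe()['position']
for z in (.0455,.064,.08,.1): print(z,(proj('scene',[[p[0],p[1],z]])-[260,120])*5)
im=eyes.get_image('scene')
crop('scene',290,140,350,250,7,'s3',im)"
```

```text
0.0455 [[222.58667784 485.46124067]]
0.064 [[222.69801684 448.60351747]]
0.08 [[222.80029607 416.06171505]]
0.1 [[222.9363628  374.49527973]]
```

View pics/s3.png

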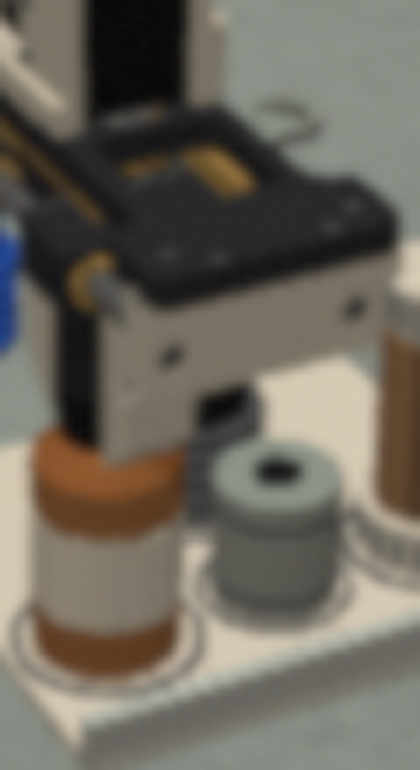

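```bash
python3 -c "
from h import *
im=eyes.get_image('scene')
crop('scene',200,0,400,200,4,'s4',im)
im=cv2.imread('pics/scene0.png')[...,::-1]
crop('scene',330,0,450,90,6,'s0b',im)
print((proj('scene',[[.1374,.6091,.187],[.1374,.6091,.257]])-[330,0])*6)
im=eyes.get_image('top')
crop('top',220,100,400,250,4,'t4',im)
"
```

```text
[[377.85783817 350.80913665]
 [390.71932114 222.60280784]]
```

View pics/s4.png

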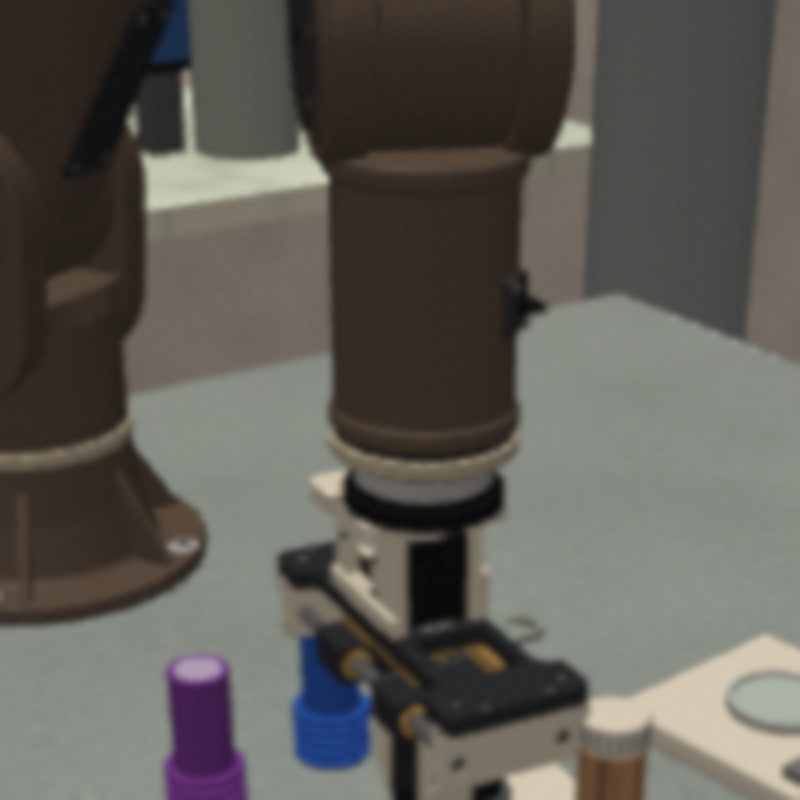

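View pics/s0b.png

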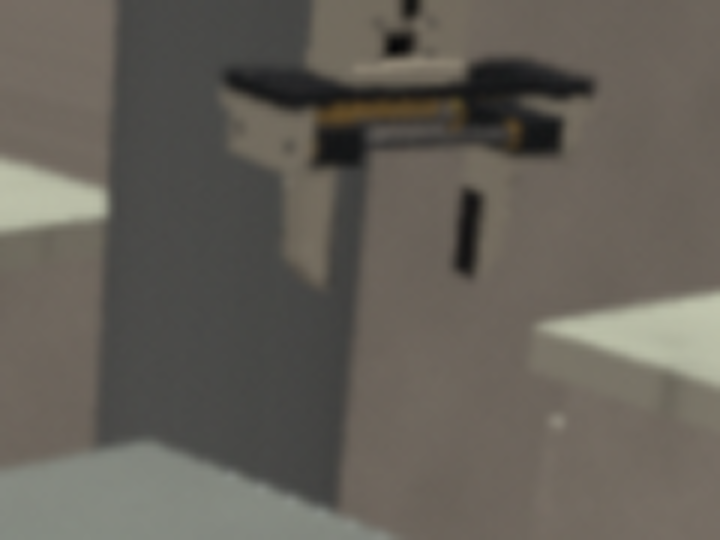

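View pics/t4.png

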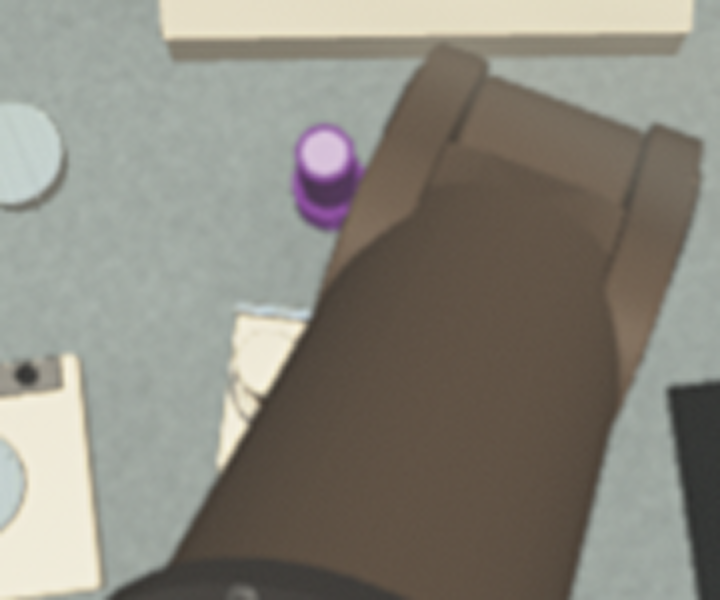

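```bash
python3 -c "
from h import *
uv=[(305,206.4),(317,204.3)]
for z in (.05,.06,.07,.08,.09):
  p=unproj('scene',uv,z); c=p-[.5604,-.0363,0]; e=np.radians(-7.3)
  X=np.array([np.cos(e),np.sin(e),0]);Y=np.array([-np.sin(e),np.cos(e),0])
  print(z,'jaw off',(c@X).round(4),'lat',(c@Y).round(4))
print('start tips')
# s0b left finger tip bottom (325,288), right (463,275)
"
```

```text
0.05 jaw off [-0.0292 -0.0247] lat [0.0162 0.0429]
0.06 jaw off [-0.0158 -0.0114] lat [0.0093 0.0355]
0.07 jaw off [-0.0025  0.0018] lat [0.0024 0.0281]
0.08 jaw off [0.0109 0.0151] lat [-0.0045  0.0207]
0.09 jaw off [0.0242 0.0283] lat [-0.0114  0.0133]
start tips
```

The fingertips show about 38 mm higher than the reported TCP, both in the start image and here. The jaws hold the 30 mm cap (opening 29 mm), so I'll open and go down further, checking by picture.

Request:
apply_moves(targets=[0.2, 0, 0, 0, 0, 0.2, 0, 0, 0, 0, 0.2, 0, 0, 0, 0, 0.2, 0, 0, 0, 0, 0.2, 0, 0, 0.03, 0, 0.2, 0, 0, 0.03, 0, 0.2, 0, 0, 0.03, 0, 0.2, 0, 0, 0, 0])

```text
clock: 6.42
position: [0.5594, -0.0363, 0.0081]
ee_rot: [-2.358, -2.074, 0.003]
force: [-0.1, 0.2, 0.5]
width: 0.801
```

```bash
python3 -c "
from h import *
delta([.5599,-.0359,.009])
im=eyes.get_image('scene')
crop('scene',280,120,370,240,5,'s5',im)"
```

```text
t 6.42 pos [ 0.5594 -0.0363  0.0081] w 0.801 F [-0.1  0.2  0.5] jawdeg -7.32 tilt 0.13 j [-0.42  0.6   0.57  1.95 -0.47  0.73  0.29]
need shares [ 0.0011  0.0011 -0.0023]
```

View pics/s5.png

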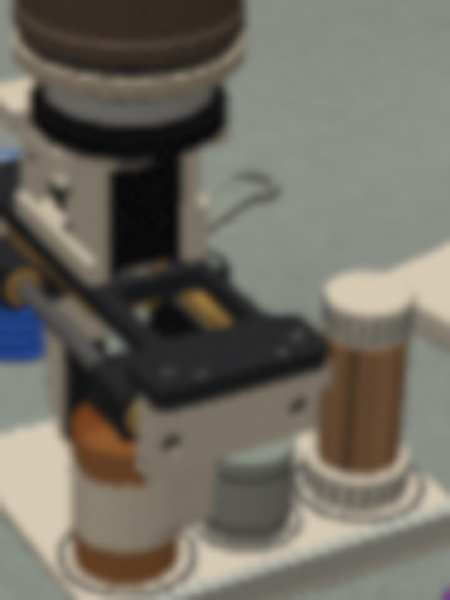

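Request:
apply_moves(targets=[0.4, 0, 0, 0, 0, 1, 0, 0, 0, 0, 1, 0, 0, 0, 0, 1, 0, 0, 0, 0, 1, 0, 0, 0, 0])

```text
clock: 7.1
position: [0.5606, -0.0362, 0.0096]
ee_rot: [2.358, 2.075, 0.001]
force: [-0.6, 0.0, 2.2]
width: 0.493
```

```bash
python3 -c "
from h import *
delta([.5599,-.0359,.009])
im=eyes.get_image('scene')
crop('scene',280,120,370,240,5,'s6',im)
for z in (.04,.05,.06): 
  p=unproj('scene',[(316,226)],z)-[.5594,-.0363,0]; print(z,p)
"
```

```text
t 7.1 pos [ 0.5606 -0.0362  0.0096] w 0.493 F [-0.6  0.   2.2] jawdeg -7.31 tilt 0.02 j [-0.42  0.6   0.57  1.95 -0.47  0.73  0.29]
need shares [ 0.0005 -0.0018  0.0016]
0.04 [[0.03395819 0.00586258 0.04      ]]
0.05 [[ 0.04497296 -0.00226837  0.05      ]]
0.06 [[ 0.05598773 -0.01039931  0.06      ]]
```

View pics/s6.png

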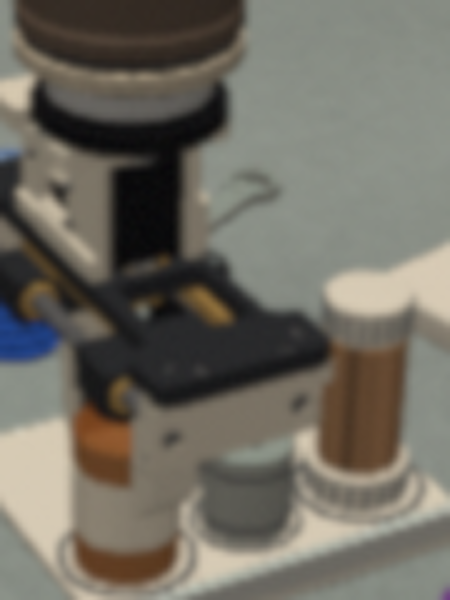

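Request:
apply_moves(targets=[1, 0, 0, -0.025, 0, 1, 0, 0, -0.06, 0, 1, 0, 0, -0.08, 0, 1, 0, 0, -0.08, 0, 1, 0, 0, -0.08, 0, 1, -0.0907, -0.0104, 0, 0, 1, -0.0907, -0.0104, 0, 0, 1, -0.0907, -0.0104, 0, 0, 1, -0.0907, -0.0104, 0, 0, 1, -0.0907, -0.0104, 0, 0, 1, -0.0907, -0.0104, 0, 0, 1, -0.0907, -0.0104, 0, 0, 1, -0.0907, -0.0104, 0, 0, 1, 0, 0, 0, 0, 1, 0, 0, 0, 0])

```text
clock: 9.02
position: [0.4904, -0.3194, 0.1395]
ee_rot: [-2.358, -2.075, -0.001]
force: [0.4, 0.4, -1.2]
width: 0.489
```

```bash
python3 -c "
from h import *
delta([.4897,-.3195,.0056])
im=eyes.get_image('scene')
crop('scene',100,60,340,300,3,'s7',im)"
```

```text
t 9.03 pos [ 0.4904 -0.3194  0.1395] w 0.489 F [ 0.4  0.4 -1.2] jawdeg -7.33 tilt 0.04 j [ 0.    0.48  0.7   1.77 -0.36  1.02  0.71]
need shares [-0.0007 -0.0017  0.3348]
```

View pics/s7.png

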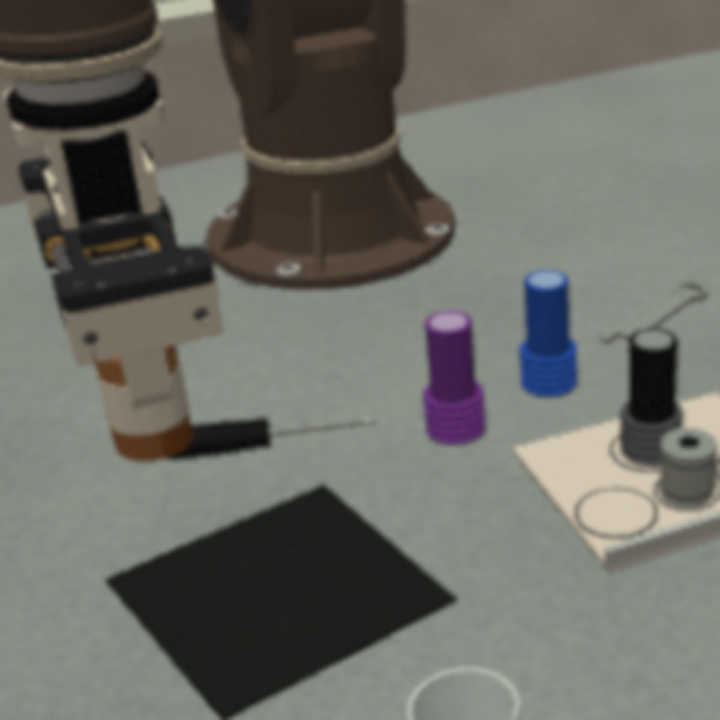

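Request:
apply_moves(targets=[1, 0, 0, 0.07, 0, 1, 0, 0, 0.07, 0, 1, 0, 0, 0.07, 0, 1, 0, 0, 0.06, 0, 1, 0, 0, 0.035, 0, 1, 0, 0, 0.015, 0, 1, 0, 0, 0.01, 0, 1, 0, 0, 0.002, 0, 1, 0, 0, 0, 0])

```text
clock: 10.2
position: [0.4908, -0.3201, 0.0071]
ee_rot: [2.358, 2.075, 0.001]
force: [0.8, -0.9, -2.4]
width: 0.493
```

```bash
python3 -c "
from h import *
delta([.4897,-.3195,.0056])
im=eyes.get_image('scene')
crop('scene',100,120,300,300,4,'s8',im)"
```

```text
t 10.2 pos [ 0.4908 -0.3201  0.0071] w 0.493 F [ 0.8 -0.9 -2.4] jawdeg -7.31 tilt 0.04 j [ 0.09  0.64  0.58  1.89 -0.5   0.76  0.82]
need shares [ 0.0011 -0.0028  0.0037]
```

View pics/s8.png

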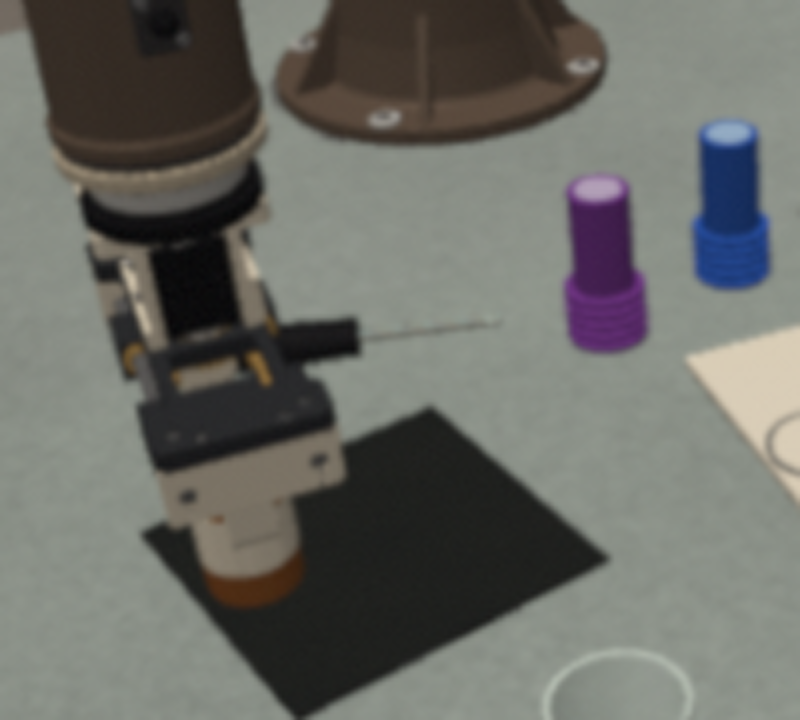

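Request:
apply_moves(targets=[1, 0, 0, 0.0025, 0, 1, 0, 0, 0, 0, 1, 0, 0, 0, 0])

```text
clock: 10.62
position: [0.4906, -0.3199, 0.0057]
ee_rot: [2.358, 2.075, 0.0]
force: [0.3, 0.2, -1.4]
width: 0.492
```

```bash
python3 -c "
from h import *
delta([.4897,-.3195,.0056])"
```

```text
t 10.62 pos [ 0.4906 -0.3199  0.0057] w 0.492 F [ 0.3  0.2 -1.4] jawdeg -7.31 tilt 0.01 j [ 0.09  0.64  0.58  1.89 -0.5   0.76  0.82]
need shares [ 0.0008 -0.0023  0.0002]
```

Request:
apply_moves(targets=[1, 0, 0, 0.0025, 0, 1, 0, 0, 0, 0, 1, 0, 0, 0, 0])

```text
clock: 11.0
position: [0.4906, -0.32, 0.0056]
ee_rot: [2.359, 2.075, 0.001]
force: [-2.8, 2.4, 11.2]
width: 0.491
```

```bash
python3 -c "
from h import *
delta([.4897,-.3195,.0056])"
```

```text
t 11.0 pos [ 0.4906 -0.32    0.0056] w 0.491 F [-2.8  2.4 11.2] jawdeg -7.32 tilt 0.05 j [ 0.09  0.64  0.58  1.89 -0.5   0.76  0.83]
need shares [ 0.001  -0.0023 -0.    ]
```

Request:
apply_moves(targets=[0.2, 0, 0, 0, 0, 0.2, 0, 0, 0, 0, 0.2, 0, 0, 0, 0, 0.2, 0, 0, -0.03, 0, 0.2, 0, 0, -0.06, 0, 0.2, 0, 0, -0.1, 0, 0.2, 0, 0, -0.1, 0, 0.2, 0.0874, -0.0067, 0, 0, 0.2, 0.0874, -0.0067, 0, 0, 0.2, 0.0874, -0.0067, 0, 0, 0.2, 0.0874, -0.0067, 0, 0, 0.2, 0.0874, -0.0067, 0, 0, 0.2, 0.0874, -0.0067, 0, 0, 0.2, 0.0874, -0.0067, 0, 0, 0.2, 0.0874, -0.0067, 0, 0, 0.2, 0.0874, -0.0067, 0, 0, 0.2, 0.0874, -0.0067, 0, 0, 0.2, 0, 0, 0, 0, 0.2, 0, 0, 0, 0])

```text
clock: 13.38
position: [0.5085, 0.0297, 0.1211]
ee_rot: [2.358, 2.075, 0.0]
force: [0.8, -0.3, 0.3]
width: 0.801
```

```bash
python3 -c "
from h import *
delta([.5082,.0305,.020])
im=eyes.get_image('scene')
crop('scene',130,70,400,340,2.9,'s9',im)
im=eyes.get_image('top')
crop('top',240,100,480,270,3,'t9',im)"
```

```text
t 13.38 pos [0.5085 0.0297 0.1211] w 0.801 F [ 0.8 -0.3  0.3] jawdeg -7.33 tilt 0.03 j [-0.7   0.37  0.7   1.98 -0.3   0.9   0.03]
need shares [ 0.002  -0.0011  0.2528]
```

View pics/s9.png

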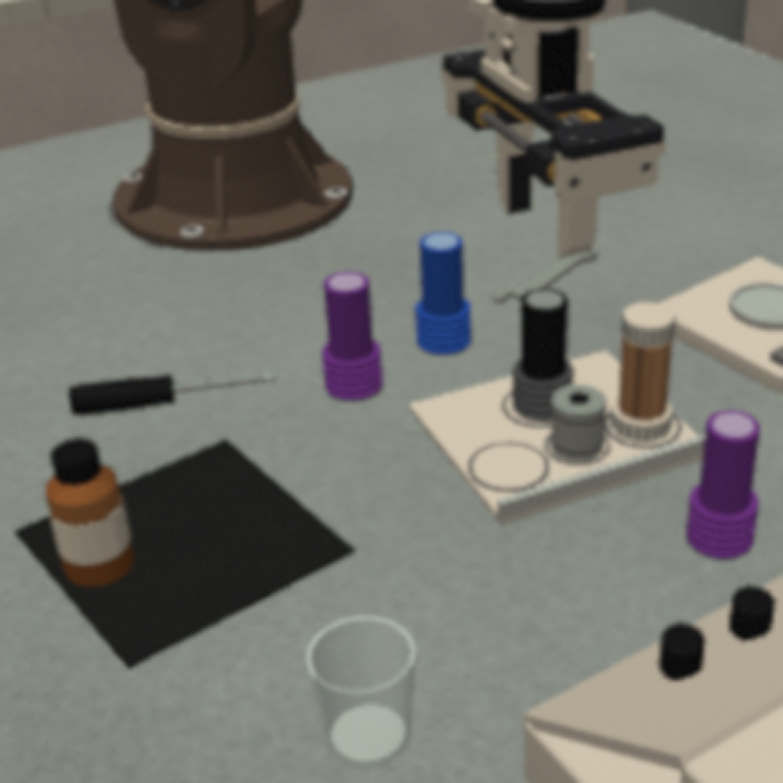

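View pics/t9.png

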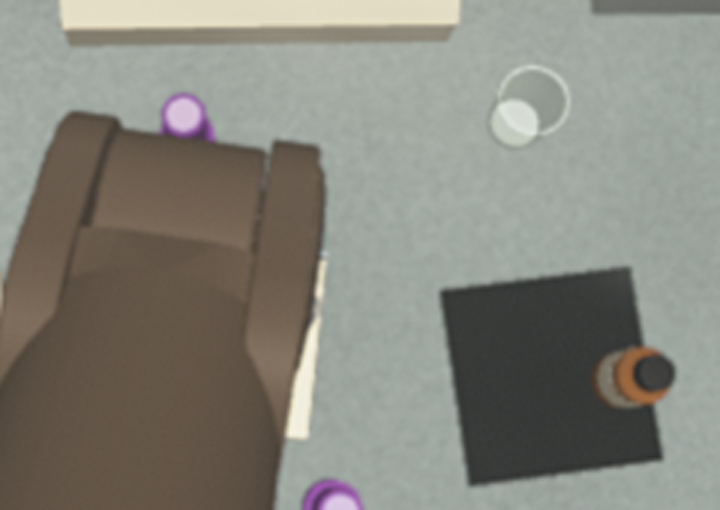

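```bash
python3 -c "
from h import *
p=unproj('top',[(240+654.5/3-.5,100+373.5/3-.5)],.098);print(p)
d=p[0][:2]-np.array([.4968,-.2636]);e=np.radians(6);print(d@[np.cos(e),np.sin(e)],d@[-np.sin(e),np.cos(e)])"
```

```text
[[ 0.49007659 -0.31688404  0.098     ]]
-0.012256273925867667 -0.0522893583249747
```

Request:
apply_moves(targets=[0.2, 0.001, 0, 0.07, 0, 0.2, 0, 0, 0.07, 0, 0.2, 0, 0, 0.06, 0, 0.2, 0, 0, 0.03, 0, 0.2, 0, 0, 0.02, 0, 0.2, 0, 0, 0, 0, 0.5, 0, 0, 0, 0, 1, 0, 0, 0, 0, 1, 0, 0, 0, 0, 1, 0, 0, 0, 0, 1, 0, 0, 0, 0, 1, 0, 0, 0, 0])

```text
clock: 14.98
position: [0.5085, 0.0307, 0.0207]
ee_rot: [-2.358, -2.075, -0.0]
force: [-0.7, 0.8, 2.1]
width: 0.388
```

```bash
python3 -c "
from h import *
delta([.5082,.0305,.020])
im=eyes.get_image('scene')
crop('scene',270,90,400,230,5,'s10',im)"
```

```text
t 14.97 pos [0.5085 0.0307 0.0207] w 0.388 F [-0.7  0.8  2.1] jawdeg -7.31 tilt 0.01 j [-0.59  0.52  0.59  2.07 -0.45  0.68  0.16]
need shares [-0.0007 -0.0006  0.0018]
```

View pics/s10.png

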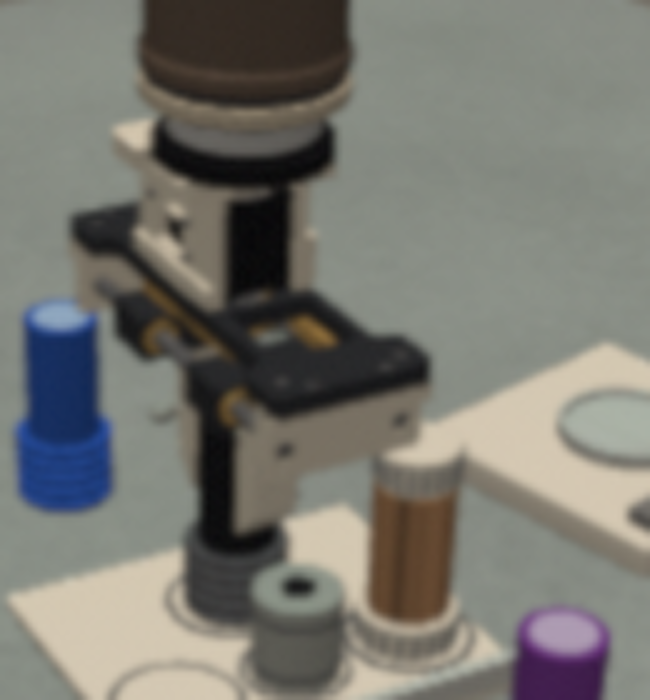

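Request:
apply_moves(targets=[1, 0, 0, -0.025, 0, 1, 0, 0, -0.06, 0, 1, 0, 0, -0.08, 0, 1, 0, 0, -0.08, 0, 1, 0, 0, -0.08, 0, 1, -0.0918, 0.0083, 0, 0, 1, -0.0918, 0.0083, 0, 0, 1, -0.0918, 0.0083, 0, 0, 1, -0.0918, 0.0083, 0, 0, 1, -0.0918, 0.0083, 0, 0, 1, -0.0918, 0.0083, 0, 0, 1, -0.0918, 0.0083, 0, 0, 1, -0.0918, 0.0083, 0, 0, 1, 0, 0, 0, 0, 1, 0, 0, 0, 0])

```text
clock: 16.9
position: [0.4972, -0.2635, 0.1506]
ee_rot: [-2.358, -2.074, -0.0]
force: [0.3, 0.3, -2.2]
width: 0.385
```

```bash
python3 -c "
from h import *
delta([.4971,-.2642,.017])
im=eyes.get_image('scene')
crop('scene',100,60,340,300,3,'s11',im)"
```

```text
t 16.9 pos [ 0.4972 -0.2635  0.1506] w 0.385 F [ 0.3  0.3 -2.2] jawdeg -7.33 tilt 0.05 j [-0.14  0.43  0.75  1.82 -0.34  1.02  0.62]
need shares [-2.00e-03  3.00e-04  3.34e-01]
```

View pics/s11.png

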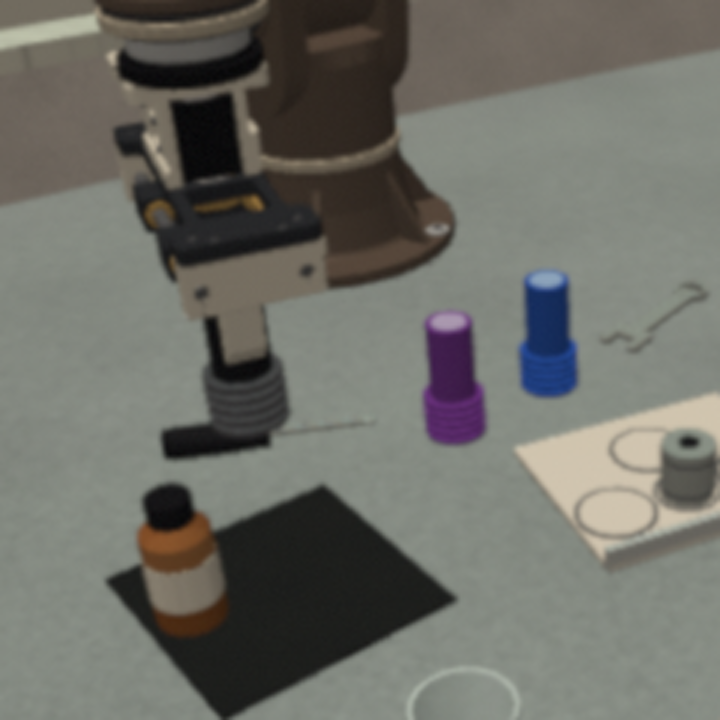

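Request:
apply_moves(targets=[1, 0, 0, 0.07, 0, 1, 0, 0, 0.07, 0, 1, 0, 0, 0.07, 0, 1, 0, 0, 0.06, 0, 1, 0, 0, 0.035, 0, 1, 0, 0, 0.015, 0, 1, 0, 0, 0.01, 0, 1, 0, 0, 0.003, 0, 1, 0, 0, 0.003, 0, 1, 0, 0, 0, 0, 1, 0, 0, 0, 0])

```text
clock: 18.32
position: [0.4977, -0.2643, 0.0167]
ee_rot: [2.358, 2.075, 0.001]
force: [-1.2, 0.8, 5.3]
width: 0.387
```

```bash
python3 -c "
from h import *
delta([.4971,-.2642,.017])"
```

```text
t 18.32 pos [ 0.4977 -0.2643  0.0167] w 0.387 F [-1.2  0.8  5.3] jawdeg -7.31 tilt 0.05 j [-0.04  0.6   0.62  1.94 -0.5   0.76  0.75]
need shares [-0.     -0.0016 -0.0006]
```

Request:
apply_moves(targets=[0.2, 0, 0, 0, 0, 0.2, 0, 0, 0, 0, 0.2, 0, 0, 0, 0, 0.2, 0, 0, -0.03, 0, 0.2, 0, 0, -0.06, 0, 0.2, 0, 0, -0.09, 0, 0.2, 0, 0, -0.09, 0, 0.2, 0.0875, 0.0081, 0, 0, 0.2, 0.0875, 0.0081, 0, 0, 0.2, 0.0875, 0.0081, 0, 0, 0.2, 0.0875, 0.0081, 0, 0, 0.2, 0.0875, 0.0081, 0, 0, 0.2, 0.0875, 0.0081, 0, 0, 0.2, 0.0875, 0.0081, 0, 0, 0.2, 0.0875, 0.0081, 0, 0, 0.2, 0.0875, 0.0081, 0, 0, 0.2, 0.0875, 0.0081, 0, 0, 0.2, 0, 0, 0, 0, 0.2, 0, 0, 0, 0])

```text
clock: 20.7
position: [0.574, 0.0781, 0.1247]
ee_rot: [2.359, 2.074, -0.0]
force: [0.3, 0.0, 0.1]
width: 0.8
```

```bash
python3 -c "
from h import *
delta([.574,.0788,.011])
im=eyes.get_image('scene')
crop('scene',130,70,400,340,2.9,'s12',im)"
```

```text
t 20.7 pos [0.574  0.0781 0.1247] w 0.8 F [0.3 0.  0.1] jawdeg -7.34 tilt 0.03 j [-0.73  0.49  0.72  1.81 -0.38  0.99  0.02]
need shares [ 0.0018 -0.0004  0.2843]
```

View pics/s12.png

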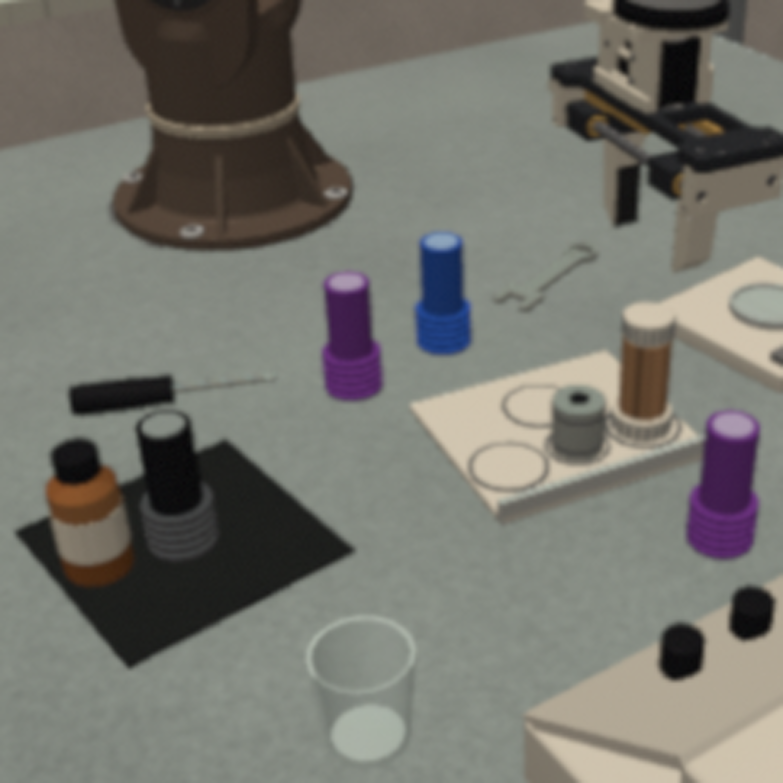

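Bottle and tube stand upright on the mat. Next, the cartridge.

Request:
apply_moves(targets=[0.2, 0.001, 0, 0.07, 0, 0.2, 0, 0, 0.07, 0, 0.2, 0, 0, 0.07, 0, 0.2, 0, 0, 0.04, 0, 0.2, 0, 0, 0.034, 0, 0.2, 0, 0, 0, 0, 0.5, 0, 0, 0, 0, 1, 0, 0, 0, 0, 1, 0, 0, 0, 0, 1, 0, 0, 0, 0, 1, 0, 0, 0, 0, 1, 0, 0, 0, 0])

```text
clock: 22.25
position: [0.5743, 0.0794, 0.0108]
ee_rot: [2.358, 2.075, 0.001]
force: [-0.2, 0.3, 3.1]
width: 0.41
```

```bash
python3 -c "
from h import *
delta([.574,.0788,.011])
im=eyes.get_image('scene')
crop('scene',270,90,400,230,5,'s13',im)"
```

```text
t 22.25 pos [0.5743 0.0794 0.0108] w 0.41 F [-0.2  0.3  3.1] jawdeg -7.31 tilt 0.02 j [-0.64  0.63  0.61  1.9  -0.51  0.77  0.12]
need shares [-0.0017 -0.0005 -0.0004]
```

View pics/s13.png

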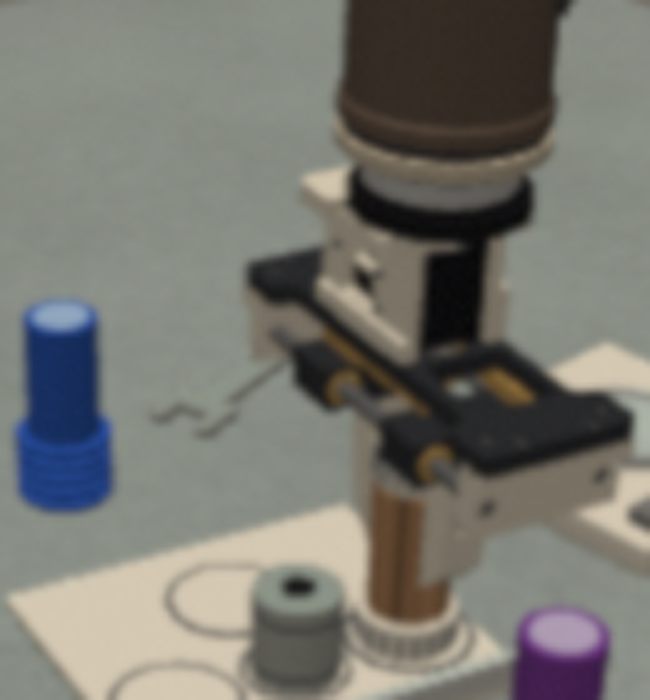

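Request:
apply_moves(targets=[1, 0, 0, -0.025, 0, 1, 0, 0, -0.06, 0, 1, 0, 0, -0.08, 0, 1, 0, 0, -0.08, 0, 1, 0, 0, -0.08, 0, 1, -0.0919, -0.0101, 0, 0, 1, -0.0919, -0.0101, 0, 0, 1, -0.0919, -0.0101, 0, 0, 1, -0.0919, -0.0101, 0, 0, 1, -0.0919, -0.0101, 0, 0, 1, -0.0919, -0.0101, 0, 0, 1, -0.0919, -0.0101, 0, 0, 1, -0.0919, -0.0101, 0, 0, 1, 0, 0, 0, 0, 1, 0, 0, 0, 0])

```text
clock: 24.18
position: [0.5045, -0.2078, 0.1407]
ee_rot: [-2.358, -2.075, -0.0]
force: [0.2, -1.2, -2.4]
width: 0.407
```

```bash
python3 -c "
from h import *
delta([.5043,-.2086,.007])
im=eyes.get_image('scene')
crop('scene',100,60,340,300,3,'s14',im)"
```

```text
t 24.18 pos [ 0.5045 -0.2078  0.1407] w 0.407 F [ 0.2 -1.2 -2.4] jawdeg -7.33 tilt 0.03 j [-0.26  0.42  0.76  1.87 -0.34  0.99  0.53]
need shares [-2.300e-03 -3.000e-04  3.343e-01]
```

View pics/s14.png

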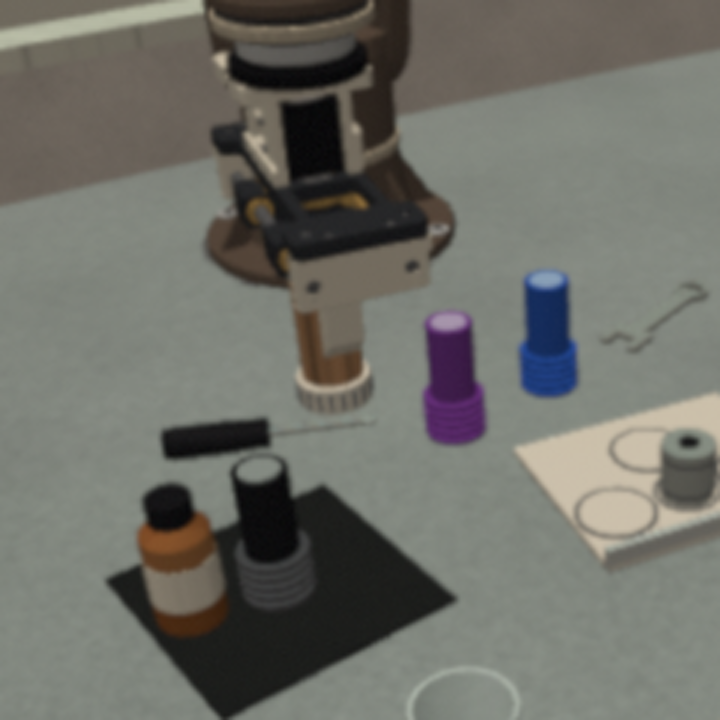

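Request:
apply_moves(targets=[1, 0, 0, 0.07, 0, 1, 0, 0, 0.07, 0, 1, 0, 0, 0.07, 0, 1, 0, 0, 0.06, 0, 1, 0, 0, 0.035, 0, 1, 0, 0, 0.015, 0, 1, 0, 0, 0.01, 0, 1, 0, 0, 0.003, 0, 1, 0, 0, 0.003, 0, 1, 0, 0, 0, 0, 1, 0, 0, 0, 0])

```text
clock: 25.6
position: [0.5051, -0.2084, 0.0068]
ee_rot: [2.358, 2.075, 0.001]
force: [-0.8, 1.4, 5.9]
width: 0.409
```

```bash
python3 -c "
from h import *
delta([.5043,-.2086,.007])"
```

```text
t 25.6 pos [ 0.5051 -0.2084  0.0068] w 0.409 F [-0.8  1.4  5.9] jawdeg -7.32 tilt 0.06 j [-0.14  0.6   0.62  1.99 -0.52  0.72  0.67]
need shares [-0.0008 -0.0019 -0.0005]
```

Request:
apply_moves(targets=[0.2, 0, 0, 0, 0, 0.2, 0, 0, 0, 0, 0.2, 0, 0, 0, 0, 0.2, 0, 0, -0.03, 0, 0.2, 0, 0, -0.06, 0, 0.2, 0, 0, -0.09, 0, 0.2, 0, 0, -0.09, 0, 0.2, 0.0845, 0.0118, 0, 0, 0.2, 0.0845, 0.0118, 0, 0, 0.2, 0.0845, 0.0118, 0, 0, 0.2, 0.0845, 0.0118, 0, 0, 0.2, 0.0845, 0.0118, 0, 0, 0.2, 0.0845, 0.0118, 0, 0, 0.2, 0.0845, 0.0118, 0, 0])

```text
clock: 27.35
position: [0.5678, 0.0232, 0.1151]
ee_rot: [2.359, 2.075, 0.001]
force: [-0.4, 1.2, -0.2]
width: 0.802
```

Request:
apply_moves(targets=[0.3, 0, 0, 0, -0.1, 0.3, 0, 0, 0, -0.1, 0.3, 0, 0, 0, -0.1, 0.3, 0, 0, 0, -0.1, 0.3, 0, 0, 0, -0.1, 0.3, 0, 0, 0, -0.1, 0.3, 0, 0, 0, -0.1, 0.3, 0, 0, 0, -0.1, 0.3, 0, 0, 0, -0.1, 0.3, 0, 0, 0, -0.1, 0.3, 0, 0, 0, 0])

```text
clock: 28.72
position: [0.5677, 0.0218, 0.1149]
ee_rot: [0.203, 3.134, -0.0]
force: [-0.0, 0.2, -0.3]
width: 0.702
```

```bash
python3 -c "
from h import *
delta([.5672,.0218,-.016])
im=eyes.get_image('scene')
crop('scene',130,70,400,340,2.9,'s15',im)
crop('top',240,100,480,270,3,'t15')"
```

```text
t 28.73 pos [0.5677 0.0218 0.1149] w 0.702 F [-0.   0.2 -0.3] jawdeg 82.6 tilt 0.04 j [-0.36  0.42  0.32  1.82 -0.16  0.92  1.47]
need shares [ 1.400e-03 -2.000e-04  3.274e-01]
```

View pics/s15.png

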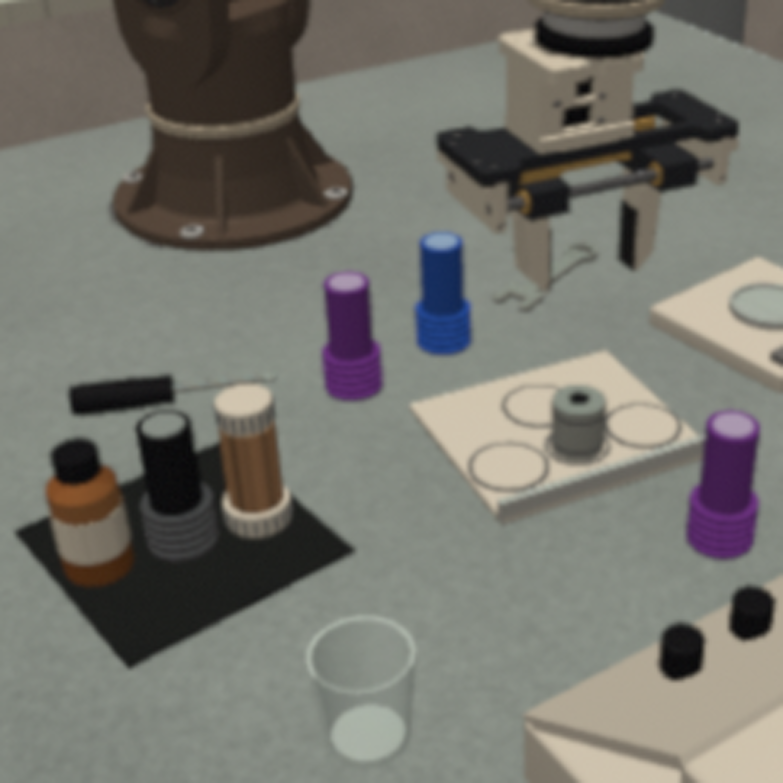

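View pics/t15.png

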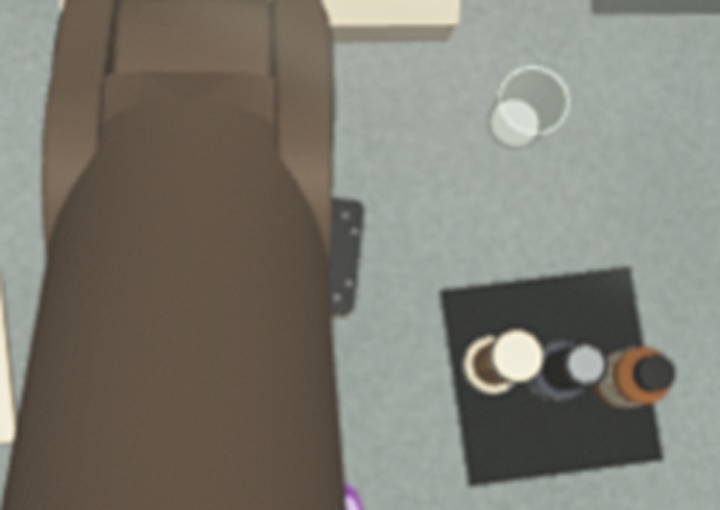

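Request:
apply_moves(targets=[0.3, 0.001, 0, 0.07, 0, 0.3, 0, 0, 0.08, 0, 0.3, 0, 0, 0.07, 0, 0.3, 0, 0, 0.05, 0, 0.3, 0, 0, 0.03, 0, 0.3, 0, 0, 0.012, 0, 0.3, 0, 0, 0, 0])

```text
clock: 29.7
position: [0.5674, 0.0223, -0.0103]
ee_rot: [0.201, 3.135, -0.0]
force: [0.7, 0.1, -0.3]
width: 0.701
```

```bash
python3 -c "
from h import *
delta([.5672,.0218,-.016])
im=eyes.get_image('scene')
crop('scene',270,110,400,250,5,'s16',im)"
```

```text
t 29.7 pos [ 0.5674  0.0223 -0.0103] w 0.701 F [ 0.7  0.1 -0.3] jawdeg 82.65 tilt 0.02 j [-0.31  0.59  0.26  1.93 -0.23  0.66  1.53]
need shares [ 0.0003 -0.0012  0.0143]
```

View pics/s16.png

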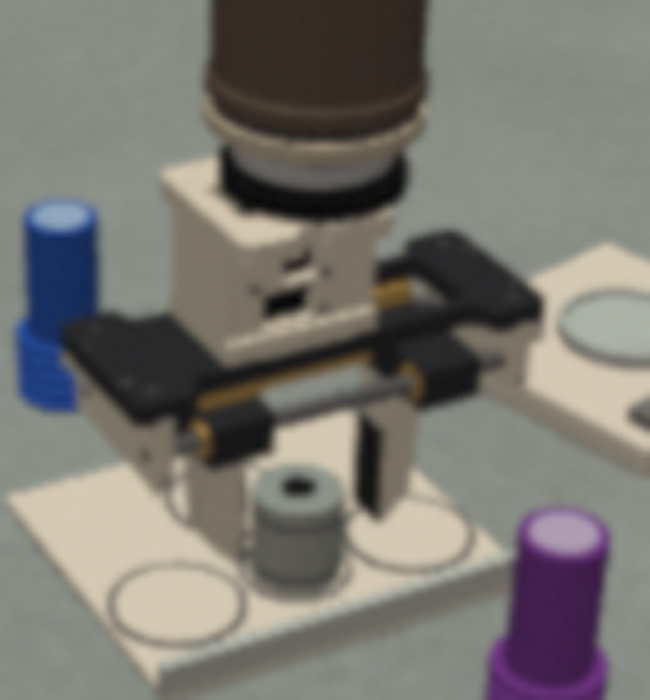

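Request:
apply_moves(targets=[0.3, 0, 0, 0.006, 0, 0.5, 0, 0, 0, 0, 1, 0, 0, 0, 0, 1, 0, 0, 0, 0, 1, 0, 0, 0, 0, 1, 0, 0, 0, 0, 1, 0, 0, 0, 0], grip_force=40)

```text
clock: 30.62
position: [0.5672, 0.0222, -0.0129]
ee_rot: [0.2, 3.135, 0.0]
force: [-1.4, -0.2, 2.2]
width: 0.43
```

```bash
python3 -c "
from h import *
delta([.515,.270,.1])
im=eyes.get_image('scene')
crop('scene',270,110,400,250,5,'s17',im)"
```

```text
t 30.62 pos [ 0.5672  0.0222 -0.0129] w 0.43 F [-1.4 -0.2  2.2] jawdeg 82.69 tilt 0.01 j [-0.31  0.59  0.25  1.93 -0.23  0.65  1.53]
need shares [ 0.2083  0.5978 -0.2822]
```

View pics/s17.png

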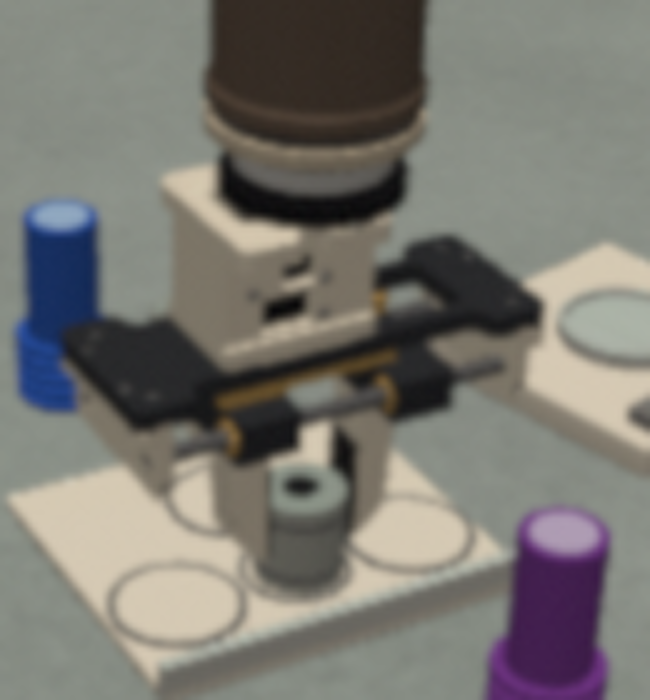

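```bash
python3 -c "
from h import *
im=cv2.imread('pics/s17.png')
im=im.copy()
e=np.radians(-7.3);X=np.array([np.cos(e),np.sin(e),0]);Y=np.array([-np.sin(e),np.cos(e),0])
c=np.array([.5672,.0222,.026])
for dx in(-.0095,.0095):
  for dy in (-.032,-.02,.02,.032):
    u=(proj('scene',[c+dx*X+dy*Y])[0]-[270,110]+.5)*5-.5
    cv2.circle(im,tuple(int(round(v)) for v in u),3,(0,0,255) if dx>0 else (255,0,0),-1)
cc=c.copy()
for z in (.008,.052):
  pts=[(proj('scene',[[c[0]+.02*np.cos(a),c[1]+.02*np.sin(a),z]])[0]-[270,110]+.5)*5-.5 for a in np.linspace(0,6.28,40)]
  cv2.polylines(im,[np.array(pts).astype(int)],True,(0,255,0),1)
cv2.imwrite('pics/s17b.png',cv2.resize(im[380:660,120:500],None,fx=2,fy=2))
"
```

```text
(no output)
```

View pics/s17b.png

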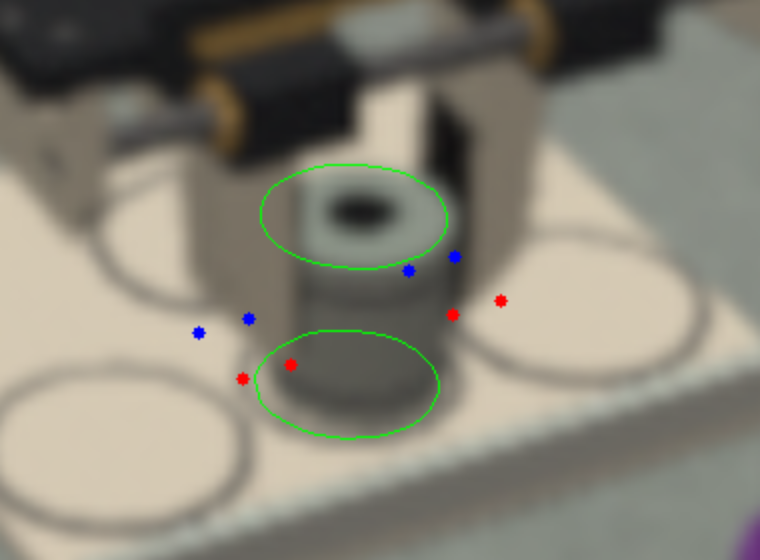

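Request:
apply_moves(targets=[1, 0, 0, -0.02, 0, 1, 0, 0, -0.05, 0, 1, 0, 0, -0.07, 0, 1, 0, 0, -0.06, 0, 1, 0.03, 0.0856, 0, 0, 1, 0.03, 0.0856, 0, 0, 1, 0.03, 0.0856, 0, 0, 1, 0.03, 0.0856, 0, 0, 1, 0.03, 0.0856, 0, 0, 1, 0.03, 0.0856, 0, 0, 1, 0.03, 0.0856, 0, 0, 1, 0, 0, 0, 0, 1, 0, 0, 0, 0])

```text
clock: 32.3
position: [0.5143, 0.2701, 0.0671]
ee_rot: [0.2, 3.135, -0.001]
force: [0.7, -0.7, -1.4]
width: 0.427
```

```bash
python3 -c "
from h import *
delta([.5145,.2707,.0041])
im=eyes.get_image('scene')
crop('scene',310,60,470,220,4.5,'s18',im)
crop('top',160,140,300,270,5,'t18')"
```

```text
t 32.3 pos [0.5143 0.2701 0.0671] w 0.427 F [ 0.7 -0.7 -1.4] jawdeg 82.69 tilt 0.04 j [-0.78  0.5   0.28  1.84 -0.18  0.83  1.04]
need shares [-0.0003  0.0017  0.1575]
```

View pics/s18.png

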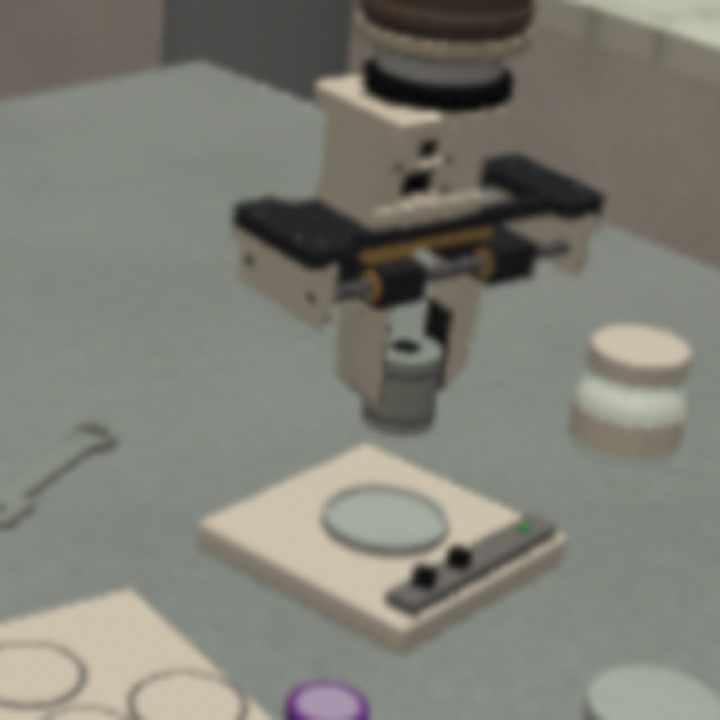

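View pics/t18.png

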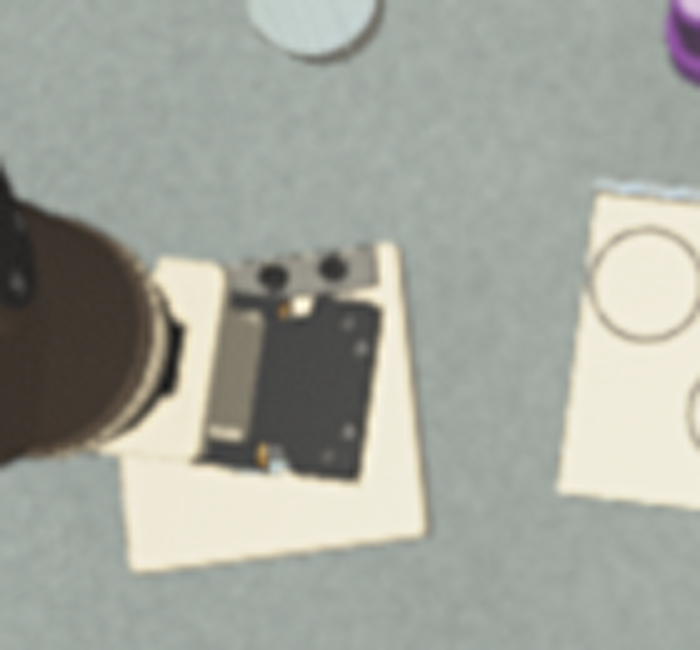

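```bash
python3 -c "
from h import *
f=lambda u,v:[(310+(u+.5)/4.5-.5,60+(v+.5)/4.5-.5)]
print(unproj('scene',f(411,350),.132),unproj('scene',f(385,518),.028))"
```

```text
[[0.5183203  0.27286173 0.132     ]] [[0.51570961 0.27200292 0.028     ]]
```

Request:
apply_moves(targets=[1, 0, 0.001, 0.05, 0, 1, 0, 0, 0.05, 0, 1, 0, 0, 0.03, 0, 1, 0, 0, 0.015, 0, 1, 0, 0, 0.005, 0, 1, 0, 0, 0.003, 0, 1, 0, 0, 0, 0, 1, 0, 0, 0, 0])

```text
clock: 33.4
position: [0.5146, 0.2712, 0.0062]
ee_rot: [0.2, 3.135, 0.001]
force: [0.1, -0.1, -1.1]
width: 0.428
```

```bash
python3 -c "
from h import *
delta([.5145,.2707,.0041])
im=eyes.get_image('scene')
crop('scene',310,60,470,220,4.5,'s19',im)"
```

```text
t 33.4 pos [0.5146 0.2712 0.0062] w 0.428 F [ 0.1 -0.1 -1.1] jawdeg 82.69 tilt 0.03 j [-0.75  0.58  0.25  1.88 -0.21  0.71  1.06]
need shares [-0.     -0.0013  0.0051]
```

View pics/s19.png

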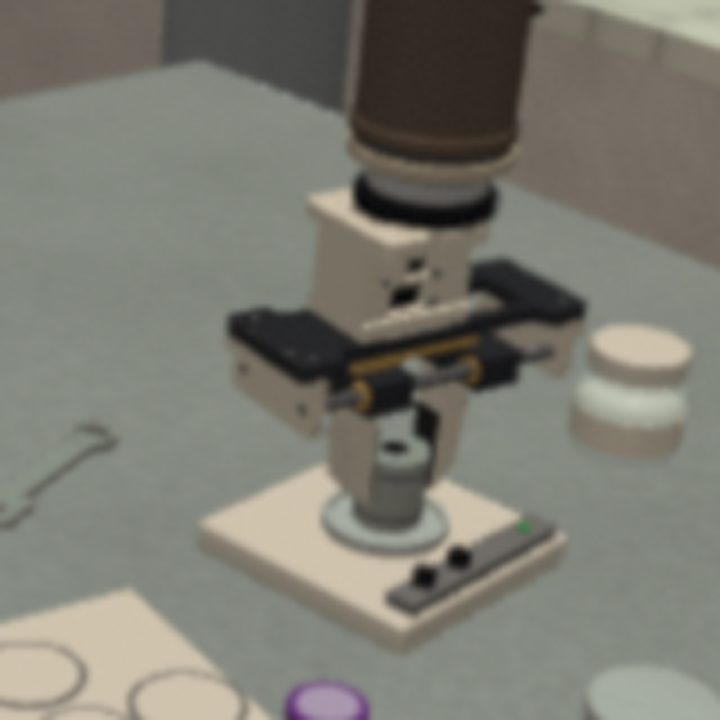

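Request:
apply_moves(targets=[1, 0, 0, 0.003, 0, 1, 0, 0, 0.002, 0, 1, 0, 0, 0, 0, 1, 0, 0, 0, 0])

```text
clock: 33.95
position: [0.5144, 0.2712, 0.0041]
ee_rot: [0.2, 3.135, 0.0]
force: [-2.2, 0.1, 5.4]
width: 0.427
```

```bash
python3 -c "
from h import *
delta([.5145,.2707,.0041])"
```

```text
t 33.95 pos [0.5144 0.2712 0.0041] w 0.427 F [-2.2  0.1  5.4] jawdeg 82.69 tilt 0.01 j [-0.75  0.58  0.25  1.88 -0.21  0.7   1.06]
need shares [-0.0004 -0.0011  0.0001]
```

Request:
apply_moves(targets=[0.3, 0, 0, 0, 0, 0.3, 0, 0, 0, 0, 0.3, 0, 0, 0, 0, 0.3, 0, 0, -0.03, 0, 0.3, 0, 0, -0.06, 0, 0.3, 0, 0, -0.1, 0, 0.2, 0, 0, -0.11, 0, 0.2, 0, 0, 0, 0.1, 0.2, 0, 0, 0, 0.1, 0.2, 0, 0, 0, 0.1, 0.2, 0, 0, 0, 0.1, 0.2, 0, 0, 0, 0.1, 0.2, 0, 0, 0, 0.1, 0.2, 0, 0, 0, 0.1, 0.2, 0, 0, 0, 0.1, 0.2, 0, 0, 0, 0.1, 0.2, 0, 0, 0, 0.1, 0.2, 0, 0, 0, 0], grip_force=30)

```text
clock: 36.2
position: [0.5143, 0.2714, 0.1244]
ee_rot: [2.357, 2.077, 0.001]
force: [-0.9, -0.8, 0.3]
width: 0.801
```

```bash
python3 -c "
from h import *
delta([.5049,-.2084,.0068])
im=eyes.get_image('scene')
crop('scene',310,60,470,220,4.5,'s20',im)"
```

```text
t 36.2 pos [0.5143 0.2714 0.1244] w 0.801 F [-0.9 -0.8  0.3] jawdeg -7.24 tilt 0.03 j [-1.07  0.49  0.71  1.8  -0.38  0.99 -0.33]
need shares [-1.1929  0.1277  0.2936]
```

View pics/s20.png

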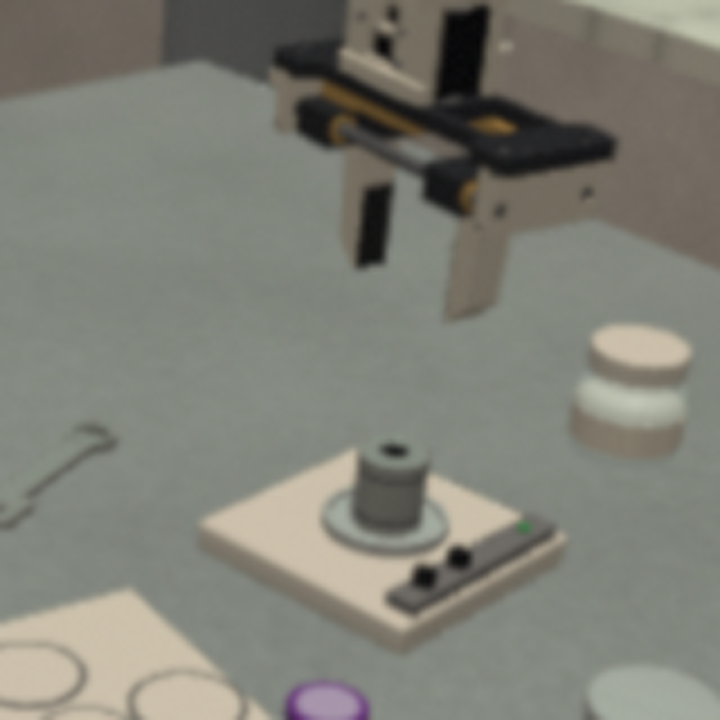

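Cell seated in the nest. Now over to the cartridge on the mat.

Request:
apply_moves(targets=[0.2, -0.1084, 0.0116, 0, 0, 0.2, -0.1084, 0.0116, 0, 0, 0.2, -0.1084, 0.0116, 0, 0, 0.2, -0.1084, 0.0116, 0, 0, 0.2, -0.1084, 0.0116, 0, 0, 0.2, -0.1084, 0.0116, 0, 0, 0.2, -0.1084, 0.0116, 0, 0, 0.2, -0.1084, 0.0116, 0, 0, 0.2, -0.1084, 0.0116, 0, 0, 0.2, -0.1084, 0.0116, 0, 0, 0.2, -0.1084, 0.0116, 0, 0, 0.2, 0, 0, 0, 0, 0.2, 0, 0, 0, 0])

```text
clock: 37.88
position: [0.5043, -0.2081, 0.1239]
ee_rot: [-2.356, -2.077, -0.001]
force: [-0.1, 0.8, -0.2]
width: 0.801
```

```bash
python3 -c "
from h import *
delta([.5049,-.2084,.0068])
im=eyes.get_image('scene')
crop('scene',100,60,340,300,3,'s21',im)"
```

```text
t 37.88 pos [ 0.5043 -0.2081  0.1239] w 0.801 F [-0.1  0.8 -0.2] jawdeg -7.21 tilt 0.04 j [-0.25  0.44  0.75  1.89 -0.37  0.95  0.55]
need shares [-0.0009  0.0017  0.2927]
```

View pics/s21.png

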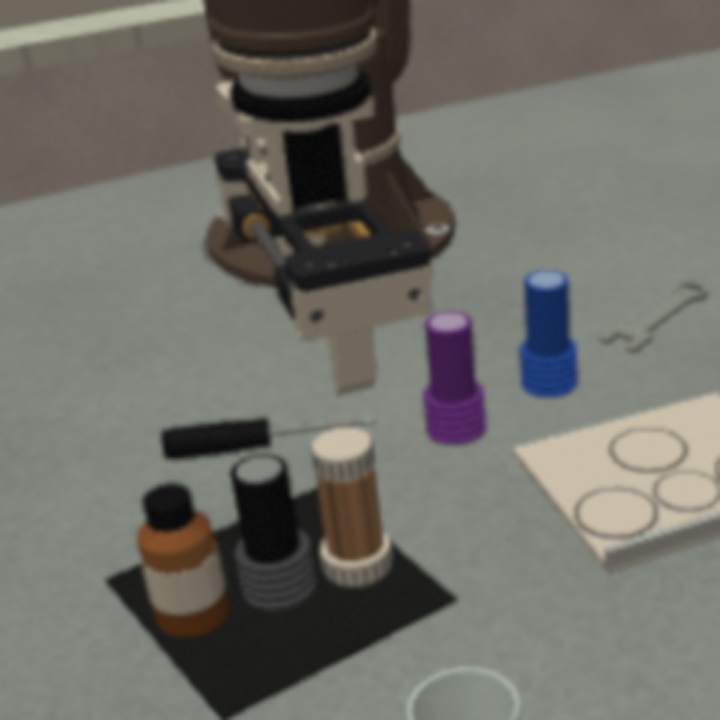

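Request:
apply_moves(targets=[0.2, 0, 0.0015, 0.07, 0, 0.2, 0, 0, 0.08, 0, 0.2, 0, 0, 0.07, 0, 0.2, 0, 0, 0.04, 0, 0.2, 0, 0, 0.0325, 0, 0.2, 0, 0, 0, 0, 0.5, 0, 0, 0, 0, 1, 0, 0, 0, 0, 1, 0, 0, 0, 0, 1, 0, 0, 0, 0, 1, 0, 0, 0, 0, 1, 0, 0, 0, 0])

```text
clock: 39.42
position: [0.5051, -0.2086, 0.007]
ee_rot: [2.358, 2.075, 0.001]
force: [-0.8, 0.6, 4.0]
width: 0.411
```

```bash
python3 -c "
from h import *
delta([.5743,.0794,.0108])"
```

```text
t 39.42 pos [ 0.5051 -0.2086  0.007 ] w 0.411 F [-0.8  0.6  4. ] jawdeg -7.31 tilt 0.02 j [-0.14  0.6   0.63  1.99 -0.53  0.72  0.68]
need shares [ 0.7361  0.08   -0.0093]
```

Request:
apply_moves(targets=[1, 0, 0, -0.025, 0, 1, 0, 0, -0.06, 0, 1, 0, 0, -0.08, 0, 1, 0, 0, -0.08, 0, 1, 0, 0, -0.09, 0, 1, 0.092, 0.0101, 0, 0, 1, 0.092, 0.0101, 0, 0, 1, 0.092, 0.0101, 0, 0, 1, 0.092, 0.0101, 0, 0, 1, 0.092, 0.0101, 0, 0, 1, 0.092, 0.0101, 0, 0, 1, 0.092, 0.0101, 0, 0, 1, 0.092, 0.0101, 0, 0, 1, 0, 0, 0, 0, 1, 0, 0, 0, 0])

```text
clock: 41.3
position: [0.574, 0.0786, 0.141]
ee_rot: [2.359, 2.075, -0.001]
force: [-0.5, -1.5, -1.6]
width: 0.407
```

Request:
apply_moves(targets=[1, 0, 0, 0.07, 0, 1, 0, 0, 0.07, 0, 1, 0, 0, 0.07, 0, 1, 0, 0, 0.06, 0, 1, 0, 0, 0.03, 0, 1, 0, 0, 0.015, 0, 1, 0, 0, 0.004, 0, 1, 0, 0, 0, 0, 1, 0, 0, 0, 0])

```text
clock: 42.42
position: [0.5748, 0.0794, 0.0138]
ee_rot: [2.358, 2.075, 0.001]
force: [-0.4, -0.6, -1.0]
width: 0.409
```

```bash
python3 -c "
from h import *
delta([.5743,.0794,.0108])
im=eyes.get_image('scene')
crop('scene',270,90,400,230,5,'s22',im)"
```

```text
t 42.42 pos [0.5748 0.0794 0.0138] w 0.409 F [-0.4 -0.6 -1. ] jawdeg -7.31 tilt 0.06 j [-0.66  0.63  0.63  1.9  -0.52  0.78  0.13]
need shares [-0.0003 -0.0013  0.0075]
```

View pics/s22.png

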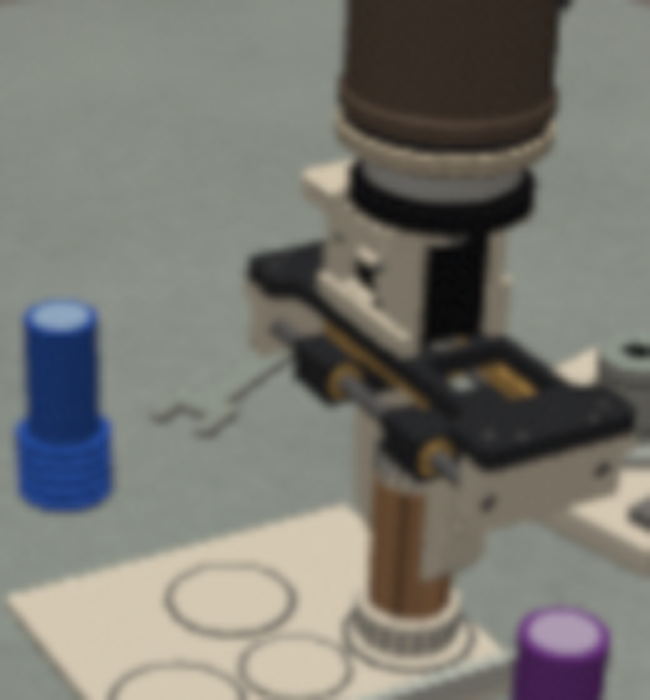

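Positioned over its ring; lower to contact.

Request:
apply_moves(targets=[1, 0, -0.001, 0.003, 0, 1, 0, 0, 0.003, 0, 1, 0, 0, 0.002, 0, 1, 0, 0, 0, 0, 1, 0, 0, 0, 0])

```text
clock: 43.1
position: [0.5741, 0.0795, 0.011]
ee_rot: [-2.358, -2.075, -0.001]
force: [-4.7, -0.5, 12.9]
width: 0.409
```

```bash
python3 -c "
from h import *
delta([.5743,.0794,.0108])"
```

```text
t 43.1 pos [0.5741 0.0795 0.011 ] w 0.409 F [-4.7 -0.5 12.9] jawdeg -7.32 tilt 0.06 j [-0.65  0.63  0.62  1.9  -0.52  0.77  0.13]
need shares [-0.0002  0.0006  0.0006]
```

Request:
apply_moves(targets=[0.2, 0, 0, 0, 0, 0.2, 0, 0, 0, 0, 0.2, 0, 0, 0, 0, 0.2, 0, 0, -0.03, 0, 0.2, 0, 0, -0.06, 0, 0.2, 0, 0, -0.09, 0, 0.2, 0, 0, -0.1, 0, 0.2, -0.0876, -0.0081, 0, 0, 0.2, -0.0876, -0.0081, 0, 0, 0.2, -0.0876, -0.0081, 0, 0, 0.2, -0.0876, -0.0081, 0, 0, 0.2, -0.0876, -0.0081, 0, 0, 0.2, -0.0876, -0.0081, 0, 0, 0.2, -0.0876, -0.0081, 0, 0, 0.2, -0.0876, -0.0081, 0, 0, 0.2, -0.0876, -0.0081, 0, 0, 0.2, -0.0876, -0.0081, 0, 0, 0.2, 0, 0, 0, 0, 0.2, 0, 0, 0, 0])

```text
clock: 45.48
position: [0.4974, -0.2636, 0.1224]
ee_rot: [-2.359, -2.075, -0.001]
force: [-0.2, -0.2, 0.4]
width: 0.801
```

```bash
python3 -c "
from h import *
delta([.4974,-.2643,.0167])
im=eyes.get_image('scene')
crop('scene',130,70,400,340,2.9,'s23',im)"
```

```text
t 45.48 pos [ 0.4974 -0.2636  0.1224] w 0.801 F [-0.2 -0.2  0.4] jawdeg -7.32 tilt 0.03 j [-0.13  0.47  0.75  1.85 -0.38  0.97  0.65]
need shares [-1.800e-03  1.000e-04  2.641e-01]
```

View pics/s23.png

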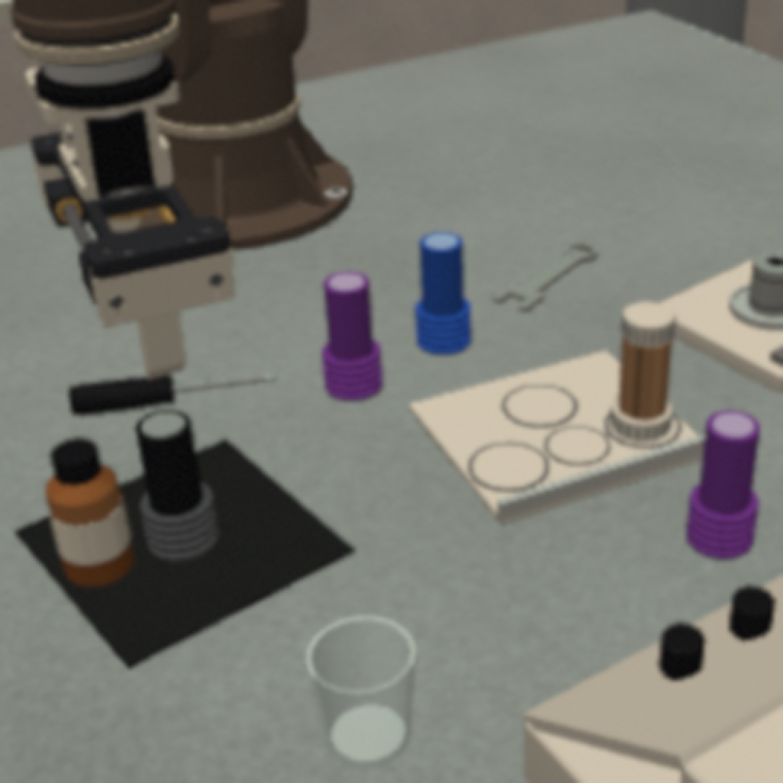

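Request:
apply_moves(targets=[0.2, -0.001, 0, 0.07, 0, 0.2, 0, 0, 0.07, 0, 0.2, 0, 0, 0.06, 0, 0.2, 0, 0, 0.04, 0, 0.2, 0, 0, 0.024, 0, 0.2, 0, 0, 0, 0, 0.5, 0, 0, 0, 0, 1, 0, 0, 0, 0, 1, 0, 0, 0, 0, 1, 0, 0, 0, 0, 1, 0, 0, 0, 0, 1, 0, 0, 0, 0])

```text
clock: 47.02
position: [0.4973, -0.2645, 0.0165]
ee_rot: [2.358, 2.075, 0.0]
force: [0.7, 0.3, 2.0]
width: 0.383
```

```bash
python3 -c "
from h import *
delta([.5085,.0307,.0207])"
```

```text
t 47.02 pos [ 0.4973 -0.2645  0.0165] w 0.383 F [0.7 0.3 2. ] jawdeg -7.31 tilt 0.01 j [-0.05  0.61  0.64  1.94 -0.52  0.76  0.76]
need shares [ 0.7355 -0.0662 -0.0104]
```

Request:
apply_moves(targets=[1, 0, 0, -0.025, 0, 1, 0, 0, -0.06, 0, 1, 0, 0, -0.08, 0, 1, 0, 0, -0.08, 0, 1, 0, 0, -0.09, 0, 1, 0.0919, -0.0083, 0, 0, 1, 0.0919, -0.0083, 0, 0, 1, 0.0919, -0.0083, 0, 0, 1, 0.0919, -0.0083, 0, 0, 1, 0.0919, -0.0083, 0, 0, 1, 0.0919, -0.0083, 0, 0, 1, 0.0919, -0.0083, 0, 0, 1, 0.0919, -0.0083, 0, 0, 1, 0, 0, 0, 0, 1, 0, 0, 0, 0])

```text
clock: 48.9
position: [0.5081, 0.03, 0.1507]
ee_rot: [2.359, 2.075, -0.0]
force: [0.1, -0.8, -2.0]
width: 0.39
```

Request:
apply_moves(targets=[1, 0, 0, 0.07, 0, 1, 0, 0, 0.07, 0, 1, 0, 0, 0.07, 0, 1, 0, 0, 0.06, 0, 1, 0, 0, 0.03, 0, 1, 0, 0, 0.015, 0, 1, 0, 0, 0.004, 0, 1, 0, 0, 0, 0, 1, 0, 0, 0, 0])

```text
clock: 50.02
position: [0.5087, 0.0308, 0.0233]
ee_rot: [2.358, 2.075, 0.001]
force: [0.1, -0.2, -2.0]
width: 0.389
```

```bash
python3 -c "
from h import *
delta([.5085,.0307,.0207])
im=eyes.get_image('scene')
crop('scene',270,90,400,230,5,'s24',im)"
```

```text
t 50.02 pos [0.5087 0.0308 0.0233] w 0.389 F [ 0.1 -0.2 -2. ] jawdeg -7.3 tilt 0.06 j [-0.62  0.52  0.63  2.07 -0.48  0.7   0.19]
need shares [-0.0002 -0.0005  0.0066]
```

View pics/s24.png

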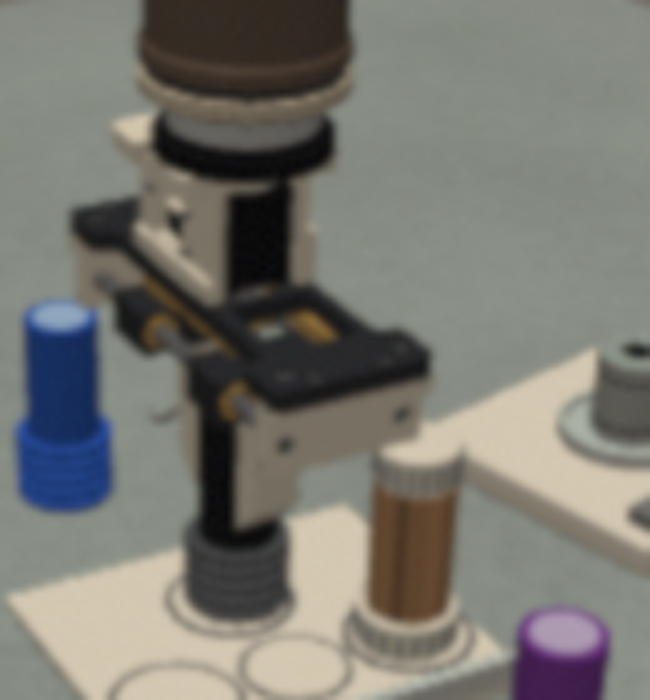

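Request:
apply_moves(targets=[1, 0, 0, 0.003, 0, 1, 0, 0, 0.003, 0, 1, 0, 0, 0.001, 0, 1, 0, 0, 0, 0, 1, 0, 0, 0, 0])

```text
clock: 50.7
position: [0.5085, 0.0307, 0.0205]
ee_rot: [-2.358, -2.075, -0.001]
force: [-1.0, -0.5, 6.0]
width: 0.391
```

```bash
python3 -c "
from h import *
delta([.4906,-.3199,.0056])"
```

```text
t 50.7 pos [0.5085 0.0307 0.0205] w 0.391 F [-1.  -0.5  6. ] jawdeg -7.32 tilt 0.04 j [-0.62  0.53  0.63  2.07 -0.48  0.69  0.2 ]
need shares [-0.8751  0.0673  0.0366]
```

Contact. Release, rise, and travel to the bottle.

Request:
apply_moves(targets=[0.2, 0, 0, 0, 0, 0.2, 0, 0, 0, 0, 0.2, 0, 0, 0, 0, 0.2, 0, 0, -0.03, 0, 0.2, 0, 0, -0.06, 0, 0.2, 0, 0, -0.08, 0, 0.2, 0, 0, -0.08, 0, 0.2, -0.0875, 0.0067, 0, 0, 0.2, -0.0875, 0.0067, 0, 0, 0.2, -0.0875, 0.0067, 0, 0, 0.2, -0.0875, 0.0067, 0, 0, 0.2, -0.0875, 0.0067, 0, 0, 0.2, -0.0875, 0.0067, 0, 0, 0.2, -0.0875, 0.0067, 0, 0, 0.2, -0.0875, 0.0067, 0, 0, 0.2, -0.0875, 0.0067, 0, 0, 0.2, -0.0875, 0.0067, 0, 0, 0.2, 0, 0, 0, 0, 0.2, 0, 0, 0, 0])

```text
clock: 53.08
position: [0.4904, -0.3193, 0.1203]
ee_rot: [-2.358, -2.075, -0.001]
force: [0.7, 0.4, -0.4]
width: 0.799
```

```bash
python3 -c "
from h import *
delta([.4906,-.3199,.0056])
im=eyes.get_image('scene')
crop('scene',130,70,400,340,2.9,'s25',im)"
```

```text
t 53.08 pos [ 0.4904 -0.3193  0.1203] w 0.799 F [ 0.7  0.4 -0.4] jawdeg -7.31 tilt 0.03 j [-0.02  0.51  0.73  1.8  -0.4   0.99  0.75]
need shares [-0.0016  0.0007  0.2868]
```

View pics/s25.png

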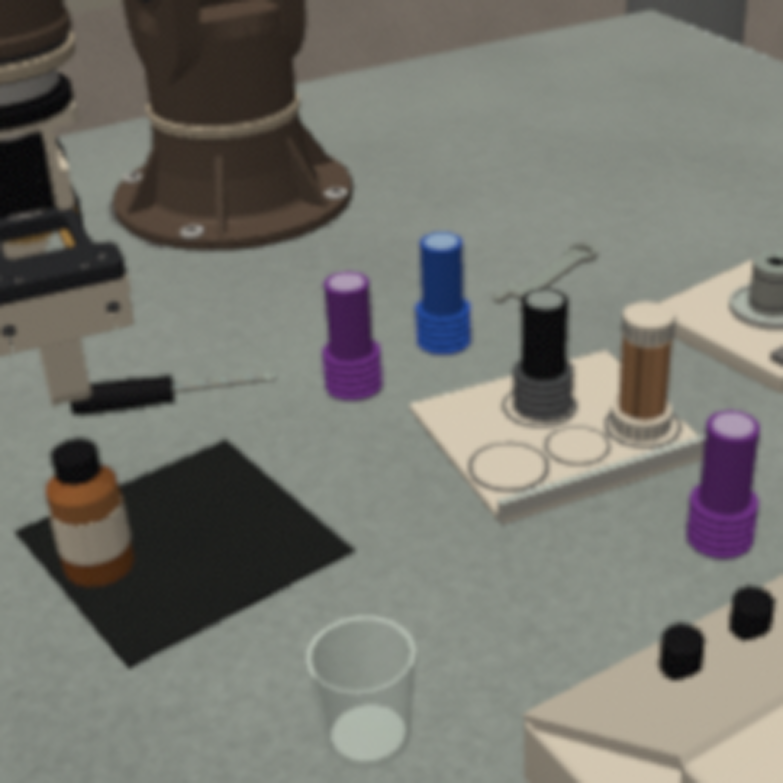

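Request:
apply_moves(targets=[0.2, -0.001, 0, 0.07, 0, 0.2, 0, 0, 0.08, 0, 0.2, 0, 0, 0.07, 0, 0.2, 0, 0, 0.04, 0, 0.2, 0, 0, 0.026, 0, 0.2, 0, 0, 0, 0, 0.5, 0, 0, 0, 0, 1, 0, 0, 0, 0, 1, 0, 0, 0, 0, 1, 0, 0, 0, 0, 1, 0, 0, 0, 0])

```text
clock: 54.5
position: [0.4904, -0.3205, 0.0059]
ee_rot: [2.358, 2.075, 0.0]
force: [-0.3, 1.4, 4.5]
width: 0.491
```

```bash
python3 -c "
from h import *
delta([.5606,-.0362,.0096])"
```

```text
t 54.5 pos [ 0.4904 -0.3205  0.0059] w 0.491 F [-0.3  1.4  4.5] jawdeg -7.32 tilt 0.03 j [ 0.07  0.65  0.62  1.89 -0.53  0.77  0.86]
need shares [ 0.7272  0.0835 -0.0092]
```

Request:
apply_moves(targets=[1, 0, 0, -0.025, 0, 1, 0, 0, -0.06, 0, 1, 0, 0, -0.08, 0, 1, 0, 0, -0.08, 0, 1, 0, 0, -0.09, 0, 1, 0.0908, 0.0104, 0, 0, 1, 0.0908, 0.0104, 0, 0, 1, 0.0908, 0.0104, 0, 0, 1, 0.0908, 0.0104, 0, 0, 1, 0.0908, 0.0104, 0, 0, 1, 0.0908, 0.0104, 0, 0, 1, 0.0908, 0.0104, 0, 0, 1, 0.0908, 0.0104, 0, 0, 1, 0, 0, 0, 0, 1, 0, 0, 0, 0])

```text
clock: 56.38
position: [0.5599, -0.037, 0.1398]
ee_rot: [2.359, 2.075, -0.001]
force: [-0.5, -0.2, -0.9]
width: 0.49
```

Request:
apply_moves(targets=[1, 0, 0, 0.07, 0, 1, 0, 0, 0.07, 0, 1, 0, 0, 0.07, 0, 1, 0, 0, 0.06, 0, 1, 0, 0, 0.03, 0, 1, 0, 0, 0.015, 0, 1, 0, 0, 0.004, 0, 1, 0, 0, 0, 0, 1, 0, 0, 0, 0])

```text
clock: 57.5
position: [0.5607, -0.0363, 0.0126]
ee_rot: [2.358, 2.075, 0.001]
force: [-0.1, 0.4, -2.0]
width: 0.494
```

```bash
python3 -c "
from h import *
delta([.5606,-.0362,.0096])
im=eyes.get_image('scene')
crop('scene',270,90,400,230,5,'s26',im)"
```

```text
t 57.5 pos [ 0.5607 -0.0363  0.0126] w 0.494 F [-0.1  0.4 -2. ] jawdeg -7.31 tilt 0.06 j [-0.46  0.61  0.63  1.95 -0.52  0.75  0.34]
need shares [ 0.0003 -0.0004  0.0075]
```

View pics/s26.png

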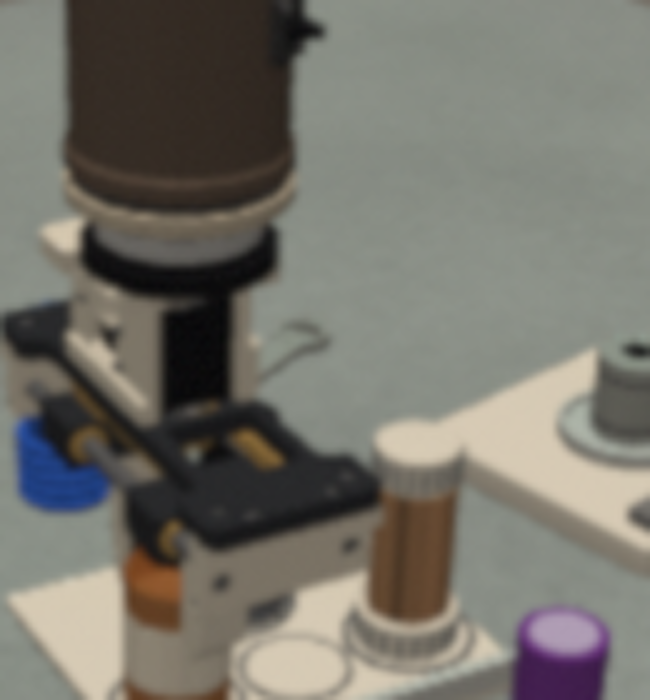

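Request:
apply_moves(targets=[1, 0, 0, 0.003, 0, 1, 0, 0, 0.003, 0, 1, 0, 0, 0.002, 0, 1, 0, 0, 0, 0, 1, 0, 0, 0, 0])

```text
clock: 58.18
position: [0.5604, -0.0363, 0.0099]
ee_rot: [-2.358, -2.075, -0.002]
force: [-5.5, 1.3, 14.0]
width: 0.49
```

```bash
python3 -c "
from h import *
delta([.4906,-.3199,.0056])"
```

```text
t 58.17 pos [ 0.5604 -0.0363  0.0099] w 0.49 F [-5.5  1.3 14. ] jawdeg -7.32 tilt 0.06 j [-0.46  0.61  0.62  1.95 -0.52  0.74  0.34]
need shares [-0.7256 -0.0827  0.0098]
```

Request:
apply_moves(targets=[1, 0, 0, -0.002, 0, 0.2, 0, 0, 0, 0, 0.2, 0, 0, 0, 0, 0.2, 0, 0, 0, 0, 0.2, 0, 0, -0.03, 0, 0.2, 0, 0, -0.08, 0, 0.2, 0, 0, -0.1, 0, 0.2, 0, 0, -0.1, 0, 0.2, -0.1, -0.02, 0, 0, 0.2, -0.1, -0.02, 0, 0, 0.2, -0.1, -0.02, 0, 0, 0.2, -0.1, -0.02, 0, 0, 0.2, -0.1, -0.02, 0, 0, 0.2, -0.1, -0.02, 0, 0, 0.2, -0.1, -0.02, 0, 0, 0.2, -0.1, -0.02, 0, 0, 0.2, 0, 0, 0, 0, 0.2, 0, 0, 0, 0])

```text
clock: 60.42
position: [0.4562, -0.3452, 0.134]
ee_rot: [-2.359, -2.075, -0.001]
force: [-0.4, 1.0, 0.1]
width: 0.801
```

Run:
```python
from h import *
delta([.4906,-.3199,.0056])
im=eyes.get_image('scene'); cv2.imwrite('pics/s27f.png',im[...,::-1])
crop('scene',260,120,440,270,4.4,'s27',im)
im=eyes.get_image('top')
cv2.imwrite('pics/t27f.png',im[...,::-1])
crop('top',265,160,365,255,8,'t27',im)
crop('top',170,180,260,260,8,'t27n',im)
```

```text
t 60.42 pos [ 0.4562 -0.3452  0.134 ] w 0.801 F [-0.4  1.   0.1] jawdeg -7.33 tilt 0.03 j [ 0.02  0.47  0.76  1.82 -0.38  1.    0.81]
need shares [0.0737 0.0771 0.321 ]
```

View pics/s27.png

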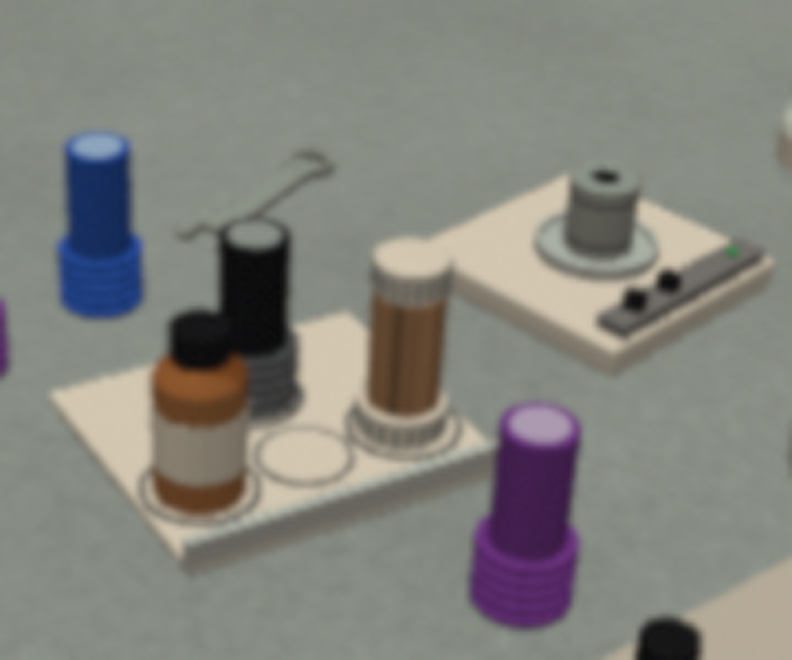

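View pics/t27.png

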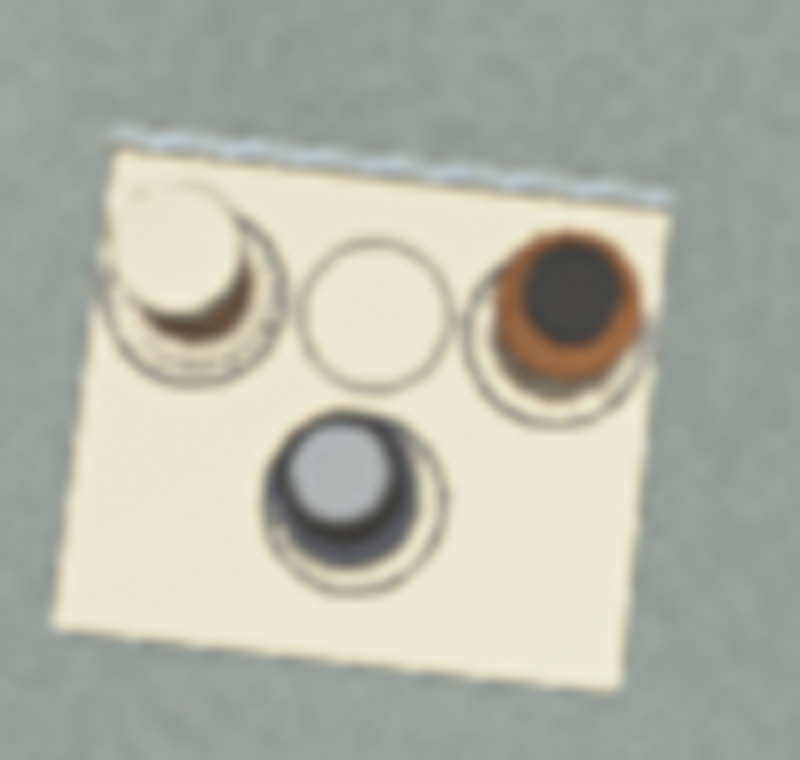

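View pics/t27n.png

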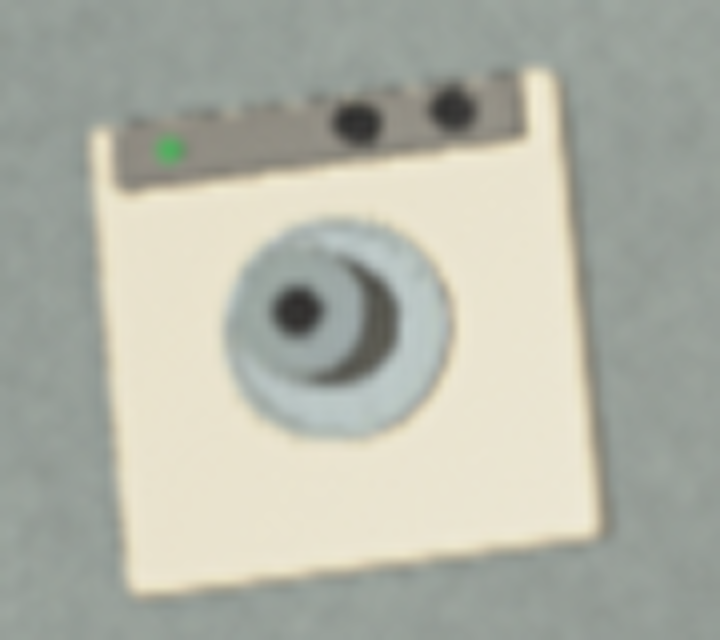

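View pics/t27f.png

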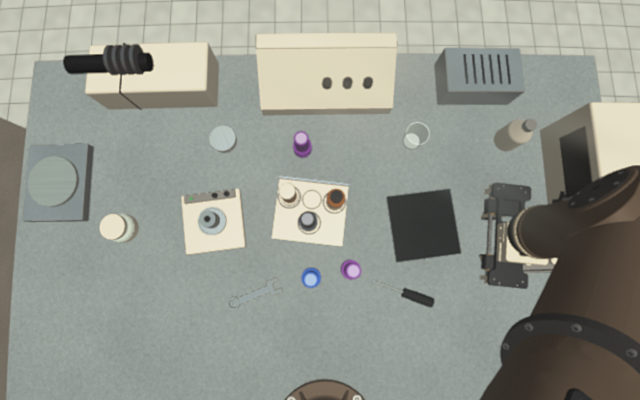

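Run:
```python
from h import *
f=lambda u,v:[(170+(u+.5)/8-.5,180+(v+.5)/8-.5)]
print(unproj('top',f(299,313),.069), arm.observe()['clock'])
print(arm.sign_off())
```

```text
[[0.51568107 0.27034914 0.069     ]] 60.525
the job is handed in; nothing more can be done
None
```

The job is done and handed in at about 60.5 s of the 136 s allowed. I stood the bottle, lens tube and cartridge on the mat. Then I seated the cell in the nest, and put each of the three back on the ring it came from.

**Last checks:**
- **Tray:** in the last pictures from both cameras, the three stand upright inside their own rings. They sit where they were at the start, as near as the pictures show.
- **Cell:** it is upright in the nest, measured at (0.516, 0.270) against the nest centre at (0.515, 0.270).
- **Bystanders and robot:** the beaker, the tin and the blue and purple look-alikes had not visibly moved. The gripper was clear of everything, and the highest force I read was about 14 N, while setting things down.

**What disagreed:**
- **Height reading:** the pictures put the fingertips about 4 cm above the reported TCP height.
- **First bottle grasp:** because of that it closed on the cap (29 mm opening). I opened, went lower and gripped the body (45 mm).
- **Afterwards:** I corrected for the offset in every later grasp, and set things down by feeling for contact.

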